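# Roll the big capacitor out to the test line and chock it

## Task

Roll the big aluminium capacitor out from under the clear guard by drawing a fingertip across its top - it is too fat to grip, so do not lift it - until it rests on the blue tape line, lying along the tape. Chock it with the rubber wedge on the robot's side: wedge flat on the bench, thin end pushed snugly under the middle part of the capacitor. Do not bump the guarded rig or shift the other things on the bench.

Things in the scene. Friction and masses are not known exactly. Their poses are not given: they have to be found in the camera images.
- can_center (a point): centre of the big capacitor, a smooth aluminium cylinder 90 mm in diameter, 120 mm long, 0.6 to 0.95 kg, lying on the bench: centre at 45 mm, top at 90 mm. y is its axis (brass terminals stand out 10 mm at +y, a stud 12 mm at -y); x, z turn as it rolls (z up at the start). It rolls easily and stops within a few mm once let go. It starts about parallel to the tape, behind it, under the guard
- mark: strip of blue tape on the bench, the test line, 30 mm wide and 260 mm long, flat (no height). Origin at its centre on the bench; y runs along the strip, x across it, away from the robot and towards the guard.
- guard: fixed rig: clear sheet 260 mm deep, 460 wide, red strip on its front edge, four white 18 mm posts. Origin on the bench below the middle of that edge; x away from the robot, y along it. Underside 230 mm, top 248 mm high. Front posts at x 22, y +-210 mm. Chassis with circuit board at x 95 to 245, y +-180 mm, 56 to 110 mm high. Before it lies the capacitor, its axis 18 to 34 mm inside the edge
- chock_grip (a point): grip point of the loose dark rubber wedge (chock), 80 x 44 x 38 mm, 0.14 kg, yellow band round its thick end. x to the thin end, y across, z up. Point: mid-width, 20 mm above its underside, 18 mm from the thick end, 62 mm from the thin end (4 mm high). Top flat to 8 mm ahead of the point, then a straight slope. When the slope touches the capacitor squarely, the capacitor's axis is 81 mm ahead
- multimeter: bystander: loose slate-grey multimeter lying flat, 150 x 78 x 43 mm, origin under its centre, x along its length
- electrolytic: bystander: loose dark blue capacitor standing upright, 52 mm diameter, 81 mm high, origin under its centre
- heatsink: bystander: loose finned aluminium heat sink 100 x 70 x 35 mm, origin under its centre
- tape_roll: bystander: loose roll of blue tape lying flat, 100 mm diameter, 25 mm high, origin under its centre
- screwdriver: bystander: loose screwdriver with orange handle, 190 mm long, lying along its x
- wrench: bystander: loose steel spanner 130 mm long lying along its x, on the bench under the guard beside the capacitor

How it is judged:
By the outcome, as a careful person would: the job done as asked, in the order asked, and still so for the second after the job is handed in, with the robot touching nothing.
It also fails if it takes over 72 s, if anything falls off the work surface, if the arm or the gripper's body presses on something with over 40 N, if the wrist force passes 120 N, or if a joint passes its speed limit or range.

## Robot

A 6-joint arm with a two-finger parallel gripper is mounted at the origin on the work surface. World frame = base frame: x ahead of the robot, y to its left, z up, the work surface at z = 0. Lengths are in m, angles in rad, forces in N, time in s.
With the tool pointing down it reaches from about 0.35 to 0.925 m from the base axis. Payload 6.4 kg.
Tool frame: the origin (TCP) lies at the very end of the fingers, on their centre line; the grasp point (between the pads) lies 19 mm behind it; y points along the fingers, z is the direction in which the jaws open and shut, and the axes are right-handed (so a half turn about y gives the same grasp; the last joint's range is limited). The gripper opens to 85 mm and grips with 20 to 120 N. Pads are 22 mm wide; open, the fingers measure 114 mm over their backs; the gripper's body (76 mm by 85 mm) begins 54 mm behind the grasp point. The pads swing forward as they close: fully open they stand 13 mm farther back than shut.
Start: joints at [1.097, 0.245, 1.558, -0, 1.339, -0.174], TCP at [0.192, 0.621, 0.231] pointing down, gripper open.
Joint ranges: [-3.13, 3.13], [-1.02, 2.26], [0.13, 2.54], [-0.95, 4.09], [0.21, 2.88], [-2.74, 2.74]. Speed limits (rad/s): [2.57, 2.57, 3.14, 3.14, 3.14, 3.14].

## Interface

Orientations are given as [roll, pitch, yaw] about the fixed x, y, z axes, in that order (R = Rz(yaw) Ry(pitch) Rx(roll)).
In Python, from plant import bot, snapshot gives the robot as it stands.
- The arm moves only by the tool arm_command, never from a script. Its argument "series" is a list of rows, each an object with "gripper": the finger opening in m, from 0 to 0.0854; "delta_pos": the shift along the tool's x, y, z in m, a list of three; "delta_rot": the turn, a rotation vector about the tool's x, y, z in degrees, a list of three. In form: [{"gripper": gripper, "delta_pos": [dx, dy, dz], "delta_rot": [ax, ay, az]}, ...]. A call has 1 to 5 rows; each row is the pose to reach, as a shift and turn from the pose measured when the call began, along the tool's axes at that moment; what a row does not reach only later rows make up. A row lasts 1/10 s, in which the tool goes at most 50 mm and 8.59 degrees, less where a joint would pass 70% of its speed; a pose out of reach is approached as far as the arm can. A call with a gripper value outside its range is refused whole. The fingers move at their own pace and stop on an object; "squeeze" is the grip in N (left out, the last holds). Time passes only in rows, so rows that repeat a pose let the fingers close. It gives the time, the measured TCP pose, the force and the opening at its end, in the units of the state.
- bot.get_obs(): the state, without advancing time (a new reading comes with each control period).
- snapshot(name): name is "scene" or "side" or "wrist"; returns a dict with "pixels" (384x512x3 uint8, red, green, blue), "camera_matrix" (3x3 intrinsics, pixels), "extrinsics" (4x4, takes a point from world to camera coordinates). Camera axes: x right, y down, z forward; pixel columns grow to the right and rows downward; lengths in m; the calibration is good to about 2 mm. A picture is of the moment at which its call begins. There is no depth.
- bot.finish_job(): hands the job in, once; it reports no verdict.
The state is a dict: "t": time; "qpos": joint angles; "qd": joint speeds; "joint_efforts": joint torques, N m; "tool_pos": TCP position; "tool_rot": TCP orientation; "contact_force": force on the tool from outside, world axes, zero at the start; "moment": the same for the moment, N m; "finger_gap": opening from 0.0 (shut) to 1.0 (fully open).
Only numpy, scipy, OpenCV 4.12 (cv2) and the standard library are available. Lean on these libraries where they do the work, as an engineer would, in place of code of your own. Each camera call takes 0.05 s, during which the arm holds its last target.

## Working session

There is one attempt and no reset: what is moved stays moved. The work goes in short steps, Python scripts to look and compute and a tool call to move; the robot and the scene stay as the last step left them, time stands still between calls to the robot, and variables do not carry over. Pictures are saved under pics/ and viewed, and the job is handed in when it is done.

Besides the shell and the picture viewer there is one more tool, called after "Emit:" in YAML: its name, and indented under it one key for each argument. arm_command: Moves the arm, as the interface text tells. Its arguments: {"type":"object","properties":{"series":{"type":"array","items":{"type":"object","properties":{"gripper":{"type":"number"},"delta_pos":{"type":"array","items":{"type":"number"}},"delta_rot":{"type":"array","items":{"type":"number"}}}}},"squeeze":{"type":"number"}},"required":["series"]}

```bash
ls; mkdir -p pics
python3 - <<'E'
from plant import bot, snapshot
import cv2
print(bot.get_obs())
for n in("scene","side","wrist"):
    s=snapshot(n); cv2.imwrite(f"pics/{n}0.png",s["pixels"][:,:,::-1]); print(n,s["camera_matrix"].tolist(),s["extrinsics"].round(4).tolist())
E
```

```text
pics
{'t': 0.0, 'qpos': array([ 1.09690234e+00,  2.45795952e-01,  1.55902706e+00,  1.30686481e-06,
        1.33869340e+00, -1.74123970e-01]), 'qd': array([ 5.02665208e-04,  6.42627198e-04,  2.47744933e-04, -2.11033728e-03,
       -1.56904822e-03,  1.99817510e-05]), 'joint_efforts': array([-1.63011973e-03, -4.29514182e+01, -3.26123857e+01, -3.21730240e-04,
        5.44692477e-03,  1.79354021e-05]), 'tool_pos': array([0.19169447, 0.62050361, 0.2301849 ]), 'tool_rot': array([-1.57269077e+00,  3.34533574e-04, -2.99770635e-01]), 'contact_force': array([-1.0689514 , -0.17911588, -0.26903105]), 'moment': array([-0.05683937,  0.01047723, -0.02268712]), 'finger_gap': 0.9971031356047726}
scene [[357.86365198555643, 0.0, 253.6256317165393], [0.0, 357.86365198555643, 195.3121631578842], [0.0, 0.0, 1.0]] [[-0.9673, -0.2534, -0.0035, 0.5417], [-0.2346, 0.9005, -0.3662, 0.13], [0.0959, -0.3534, -0.9305, 0.8789], [0.0, 0.0, 0.0, 1.0]]
side [[470.12485397866794, 0.0, 249.87002907332842], [0.0, 470.12485397866794, 197.26543068078797], [0.0, 0.0, 1.0]] [[0.998, -0.0632, 0.0023, -0.542], [-0.033, -0.5516, -0.8335, 0.0869], [0.054, 0.8317, -0.5526, 1.4135], [0.0, 0.0, 0.0, 1.0]]
wrist [[321.6835623223712, 0.0, 262.7719052005293], [0.0, 321.6835623223712, 194.58302903942686], [0.0, 0.0, 1.0]] [[0.2953, 0.9554, -0.0011, -0.649], [0.9025, -0.2786, 0.3283, -0.0421], [0.3134, -0.098, -0.9446, 0.3805], [0.0, 0.0, 0.0, 1.0]]
```

View pics/scene0.png

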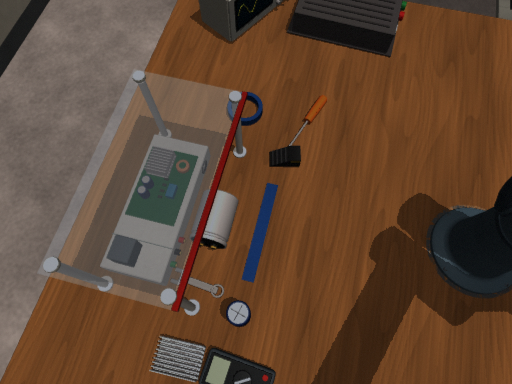

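View pics/side0.png

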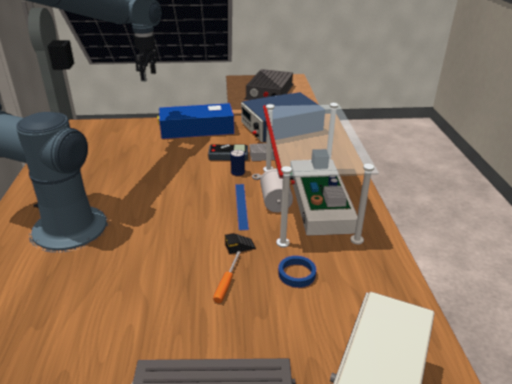

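View pics/wrist0.png

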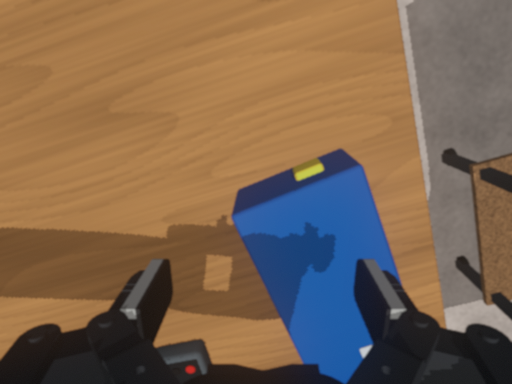

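The scene view shows the robot at right, the tape from about (271,185) to (249,280), the capacitor at (220,220), the chock at (285,156), and the guard's red edge from (243,95) to (180,305). I'll enlarge both views.

Run:
```python
import cv2
a=cv2.imread("pics/scene0.png"); b=cv2.imread("pics/side0.png")
cv2.imwrite("pics/c1.png",cv2.resize(a[80:320,150:340],None,fx=4,fy=4,interpolation=cv2.INTER_CUBIC)[:600*2][:, :760][:560])
cv2.imwrite("pics/c1b.png",cv2.resize(a[190:330,160:300],None,fx=4,fy=4,interpolation=cv2.INTER_CUBIC))
cv2.imwrite("pics/c2.png",cv2.resize(b[130:270,200:340],None,fx=4,fy=4,interpolation=cv2.INTER_CUBIC))
```

```text
(no output)
```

View pics/c1.png

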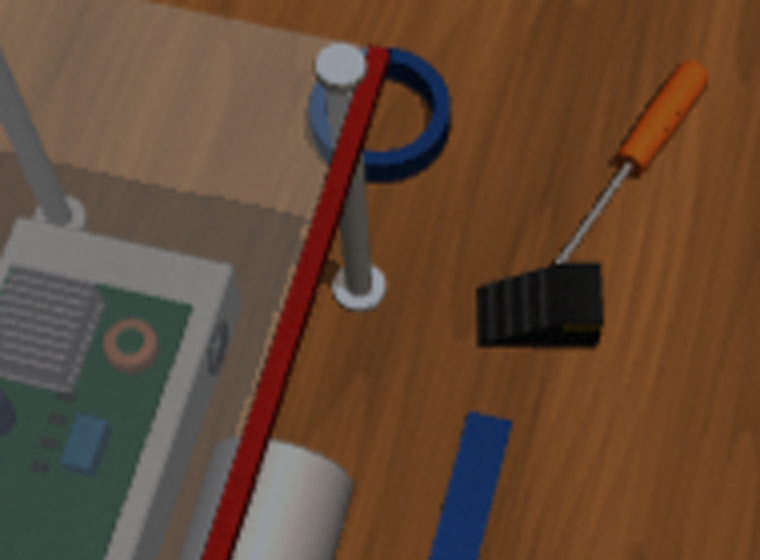

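View pics/c1b.png

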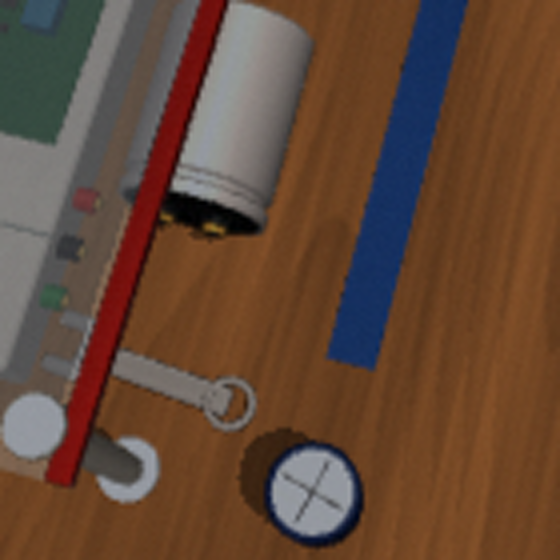

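View pics/c2.png

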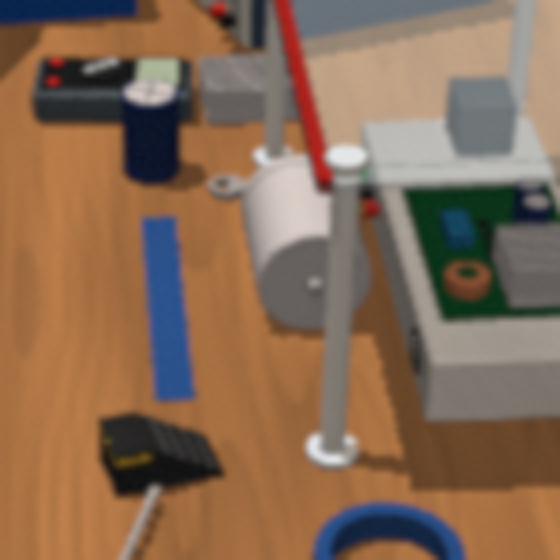

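Run:
```python
import cv2
a=cv2.imread("pics/scene0.png"); b=cv2.imread("pics/side0.png")
cv2.imwrite("pics/d1.png",cv2.convertScaleAbs(cv2.resize(a[140:172,260:310],None,fx=14,fy=14,interpolation=cv2.INTER_CUBIC),alpha=2.5,beta=10))
cv2.imwrite("pics/d2.png",cv2.convertScaleAbs(cv2.resize(b[225:260,218:268],None,fx=14,fy=14,interpolation=cv2.INTER_CUBIC),alpha=2.5,beta=10))
```

```text
(no output)
```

View pics/d1.png

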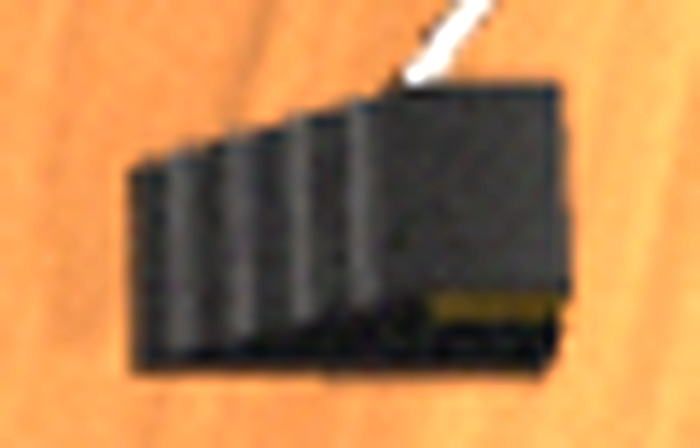

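View pics/d2.png

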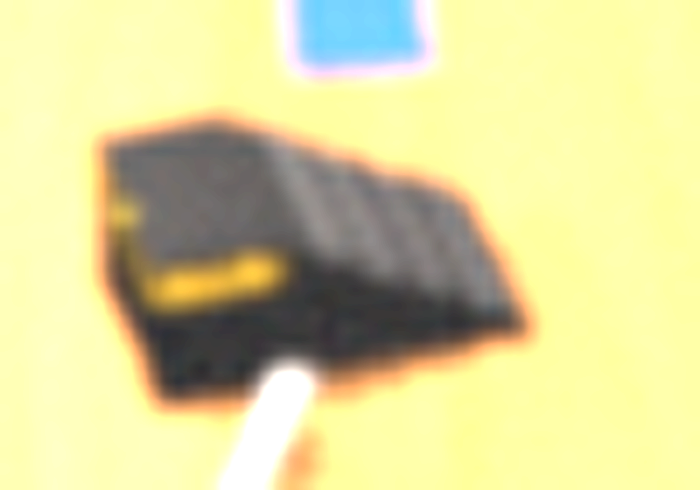

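The chock's thin end points away from the robot. The screwdriver tip nearly touches its -y side, at (289,146) in scene and (238,252) in side. Next I'll fit the poses.

```bash
cat > h.py <<'E'
import numpy as np, cv2
from scipy.optimize import least_squares
K={},{}
import os,pickle
def cams():
    if not os.path.exists("cal.pkl"):
        from plant import snapshot
        pickle.dump({n:(lambda s:(np.array(s["camera_matrix"]),np.array(s["extrinsics"])))(snapshot(n)) for n in("scene","side")},open("cal.pkl","wb"))
    return pickle.load(open("cal.pkl","rb"))
C=cams()
def proj(P,c):
    Km,E=C[c] if isinstance(c,str) else c
    P=np.atleast_2d(P); q=P@E[:3,:3].T+E[:3,3]; q=q@Km.T; return q[:,:2]/q[:,2:]
def ray(uv,c,z):
    Km,E=C[c] if isinstance(c,str) else c
    d=E[:3,:3].T@np.linalg.inv(Km)@np.array([uv[0],uv[1],1]); o=-E[:3,:3].T@E[:3,3]
    return o+d*(z-o[2])/d[2]
def crop(uv,off,s): return [(uv[0]+.5)/s-.5+off[0],(uv[1]+.5)/s-.5+off[1]]
def T2(p,L):
    c,s=np.cos(p[2]),np.sin(p[2]); L=np.atleast_2d(L).astype(float)
    return np.c_[p[0]+c*L[:,0]-s*L[:,1],p[1]+s*L[:,0]+c*L[:,1],L[:,2]]
def fit(obs,p0,**k):
    f=lambda p:np.concatenate([(proj(T2(p,l),c)-uv).ravel() for l,c,uv in obs])
    r=least_squares(f,p0,loss="soft_l1",**k); return r.x,r.fun.reshape(-1,2)
E
python3 - <<'E'
from h import *
# tape
A=lambda u:crop(u,(150,80),4); B=lambda u:crop(u,(160,190),4); S=lambda u:crop(u,(200,130),4)
o=[([-.015,-.13,0],"scene",A((512,420))),([.015,-.13,0],"scene",A((470,412))),([.015,.13,0],"scene",B((328,358))),([-.015,.13,0],"scene",B((376,370))),
 ([-.015,.13,0],"side",S((143,218))),([.015,.13,0],"side",S((174,216))),([.015,-.13,0],"side",S((193,397))),([-.015,-.13,0],"side",S((157,399)))]
p,r=fit(o,[.6,0,0]); print("tape",p.round(4),r.round(1).tolist())
D=lambda u:crop(u,(260,140),14); F=lambda u:crop(u,(218,225),14)
h=.022
o=[([-.018,-h,.038],"scene",D((560,82))),([-.018,h,.038],"scene",D((568,300))),([-.018,h,0],"scene",D((548,375))),([.062,h,0],"scene",D((135,372))),([.062,-h,.004],"scene",D((130,168))),
 ([-.018,h,.038],"side",F((105,145))),([.008,h,.038],"side",F((215,117))),([-.018,-h,0],"side",F((162,402))),([.062,-h,0.00],"side",F((530,335))),([.062,h,0.004],"side",F((465,193)))]
p,r=fit(o,[.5,-.1,0]); print("chock",p.round(4),r.round(1).tolist())
# screwdriver tip triangulation
for nm,a,b in (("tip",D((410,80)),F((295,375))),("hand",A((693,70)),S((0,0)))):
    f=lambda P:np.r_[proj(P,"scene")[0]-a,proj(P,"side")[0]-b]
    q=least_squares(f,[.5,-.1,0]); print(nm,q.x.round(4),q.fun.round(1))
# guard: red strip ends, edges (front edge top .248)
print("guard",ray(A((378,50)),"scene",.248),ray(B((60,482)),"scene",.248))
print("posts base",ray(A((358,288)),"scene",.0),ray(B((128,470)),"scene",0.))
print("elec top",ray(B((315,490)),"scene",.081))
print("wrench ring",ray(B((232,400)),"scene",.004))
E
```

```text
tape [0.5195 0.0859 0.0072] [[0.3, -0.1], [-0.3, -0.7], [-0.2, -0.3], [-0.1, -0.1], [-0.9, -1.0], [0.0, -0.8], [0.4, -0.3], [-0.6, -0.4]]
chock [ 0.4863 -0.1274  0.2459] [[0.3, -0.6], [0.3, -1.2], [0.1, -0.1], [-0.2, -0.1], [0.1, -0.7], [-0.8, -1.9], [0.2, -1.6], [-0.4, -0.2], [0.5, -0.9], [0.4, -1.1]]
tip [ 0.5023 -0.1601  0.0109] [ 0.2  0.1  0.2 -0. ]
hand [ 0.4394 -0.0791  0.3427] [ 7.7  1.7 11.4  0.2]
guard [ 0.61230734 -0.12440051  0.248     ] [0.60871177 0.32579719 0.248     ]
posts base [ 0.63057455 -0.11283181  0.        ] [0.6281814  0.30747261 0.        ]
elec top [0.5155697  0.29439831 0.081     ]
wrench ring [0.58070621 0.25466906 0.004     ]
```

```bash
cat >> h.py <<'E'
th=np.linspace(0,2*np.pi,120,endpoint=False)
def canpts(p):
    L=np.r_[np.c_[.045*np.cos(th),0*th+.06,.045+.045*np.sin(th)],np.c_[.045*np.cos(th),0*th-.06,.045+.045*np.sin(th)]]
    return T2(p,L)
def fitcan(obs,p0):
    def f(p):
        hs={c:cv2.convexHull(proj(canpts(p),c).astype(np.float32)) for c in("scene","side")}
        return [cv2.pointPolygonTest(hs[c],(float(u[0]),float(u[1])),True) for c,u in obs]
    r=least_squares(f,p0,loss="soft_l1",diff_step=1e-3); return r.x,r.fun
E
python3 - <<'E'
from h import *
A=lambda u:("scene",crop(u,(150,80),4)); B=lambda u:("scene",crop(u,(160,190),4)); S=lambda u:("side",crop(u,(200,130),4))
o=[A((352,490)),B((300,110)),B((283,165)),B((267,210)),B((245,232)),B((185,205)),A((320,455)),A((285,443)),
 S((262,300)),S((300,328)),S((255,250)),S((246,200)),S((262,168)),S((365,290)),S((340,322))]
p,r=fitcan(o,[.63,.08,0]); print(p.round(4),r.round(1).tolist())
import pickle
for c,off,s,n in (("scene",(150,80),4,"pics/c1.png"),("scene",(160,190),4,"pics/c1b.png"),("side",(200,130),4,"pics/c2.png")):
    im=cv2.imread(n); h=(cv2.convexHull(proj(canpts(p),c).astype(np.float32))-np.array(off)+.5)*s
    cv2.polylines(im,[h.astype(int)],True,(0,255,0),1)
    P=proj(T2([.4863,-.1274,.2459],[[-.018,-.022,0],[-.018,.022,0],[.062,.022,0],[.062,-.022,0],[-.018,-.022,.038],[-.018,.022,.038],[.008,.022,.038],[.008,-.022,.038]]),c)
    for q in (P-off+.5)*s: cv2.circle(im,tuple(int(v) for v in q),2,(0,0,255),-1)
    G=np.c_[np.full(9,.609),np.linspace(-.12,.31,9),np.full(9,.248)]
    for q in (proj(G,c)-off+.5)*s: cv2.circle(im,tuple(int(v) for v in q),2,(0,255,255),-1)
    cv2.imwrite(n.replace("/","/o"),im)
E
```

```text
[ 6.33e-01  9.92e-02 -4.00e-04] [0.3, -1.1, -0.9, -0.3, 0.2, 4.1, 1.1, 1.5, 0.4, -0.4, 1.1, 0.7, 0.6, 0.9, -0.5]
```

View pics/oc1b.png

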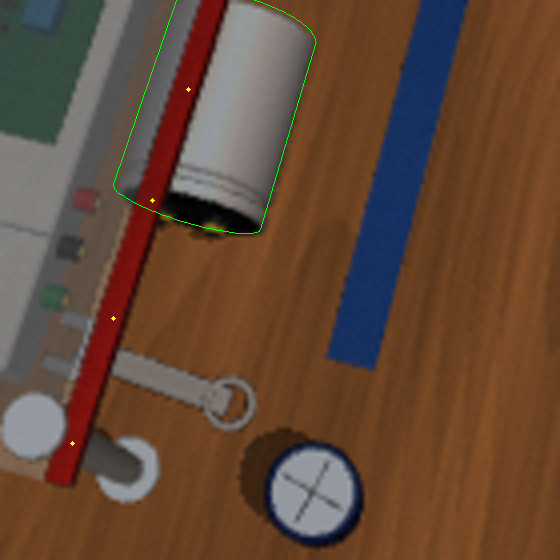

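View pics/oc2.png

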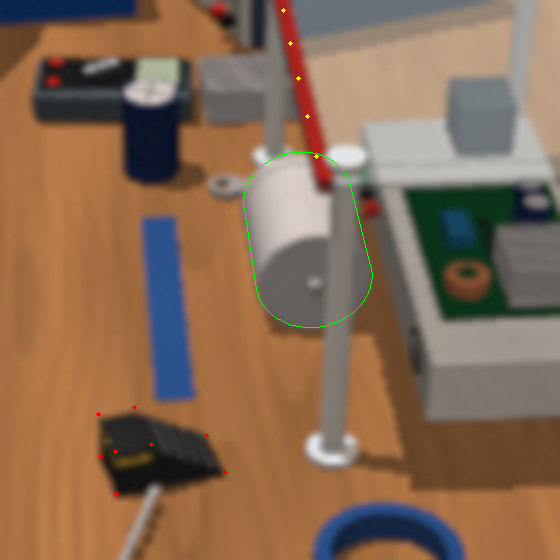

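```bash
cat > g.py <<'E'
import sys,numpy as np
from plant import bot
from scipy.spatial.transform import Rotation as R
def go(x,y,z,tilt,yaw=0):
    o=bot.get_obs(); Rc=R.from_euler("xyz",o["tool_rot"])
    Rt=R.from_euler("z",yaw,degrees=True)*R.from_euler("y",-tilt,degrees=True)*R.from_euler("x",-90,degrees=True)
    dp=Rc.inv().apply(np.array([x,y,z])-o["tool_pos"]); dr=(Rc.inv()*Rt).as_rotvec(degrees=True)
    print("t",round(o["t"],2),"pos",o["tool_pos"].round(4),"F",o["contact_force"].round(1),"q",o["qpos"].round(2))
    print("  dpos",dp.round(4).tolist(),"drot",dr.round(1).tolist())
    return
if __name__=="__main__": go(*map(float,sys.argv[1:]))
E
python3 g.py .45 .10 .2 55
```

```text
t 0.25 pos [0.1918 0.6208 0.2308] F [ 0.2 -1.   0.2] q [ 1.1   0.25  1.56  0.    1.34 -0.17]
  dpos [0.4005, 0.0311, -0.4213] drot [8.3, -15.8, -54.6]
```

Emit:
arm_command:
  series:
    - {"gripper": 0,"delta_pos": [0.032,0.002,-0.034],"delta_rot": [0.7,-1.3,-4.4]}
    - {"gripper": 0,"delta_pos": [0.064,0.005,-0.067],"delta_rot": [1.4,-2.6,-9]}
    - {"gripper": 0,"delta_pos": [0.096,0.0075,-0.1],"delta_rot": [2,-3.8,-13.1]}
    - {"gripper": 0,"delta_pos": [0.128,0.01,-0.135],"delta_rot": [2.7,-5,-17.5]}
    - {"gripper": 0,"delta_pos": [0.16,0.0125,-0.168],"delta_rot": [3.3,-6.3,-21.8]}

```text
t: 0.75
tool_pos: [0.2955, 0.4115, 0.2184]
tool_rot: [-1.534, -0.386, -0.194]
contact_force: [0.9, 0.3, 0.9]
finger_gap: 0.144
```

```bash
python3 g.py .45 .10 .2 55
```

```text
t 0.75 pos [0.2955 0.4115 0.2184] F [0.9 0.3 0.9] q [ 0.88 -0.17  2.04 -0.37  1.07 -0.36]
  dpos [0.1891, 0.0863, -0.2793] drot [4.9, -9.4, -32.6]
```

Emit:
arm_command:
  series:
    - {"gripper": 0,"delta_pos": [0.027,0.012,-0.04],"delta_rot": [0.7,-1.4,-4.7]}
    - {"gripper": 0,"delta_pos": [0.054,0.025,-0.08],"delta_rot": [1.4,-2.7,-9.3]}
    - {"gripper": 0,"delta_pos": [0.081,0.037,-0.12],"delta_rot": [2,-4,-14]}
    - {"gripper": 0,"delta_pos": [0.108,0.05,-0.16],"delta_rot": [2.8,-5.4,-18.6]}
    - {"gripper": 0,"delta_pos": [0.135,0.062,-0.2],"delta_rot": [3.5,-6.7,-23.3]}

```text
t: 1.25
tool_pos: [0.4057, 0.1881, 0.2051]
tool_rot: [-1.543, -0.801, -0.067]
contact_force: [-0.1, -0.5, -1.2]
finger_gap: 0.0
```

```bash
python3 g.py .5 .10 .16 55
```

```text
t 1.25 pos [0.4057 0.1881 0.2051] F [-0.1 -0.5 -1.2] q [ 0.32 -0.65  2.51 -0.48  0.56 -0.88]
  dpos [0.0372, 0.1008, -0.0844] drot [1.4, -2.6, -9.1]
```

Emit:
arm_command:
  series:
    - {"gripper": 0,"delta_pos": [0.012,0.034,-0.028],"delta_rot": [0.4,-0.8,-3]}
    - {"gripper": 0,"delta_pos": [0.024,0.067,-0.056],"delta_rot": [0.9,-1.7,-6]}
    - {"gripper": 0,"delta_pos": [0.037,0.101,-0.084],"delta_rot": [1.4,-2.6,-9.1]}
    - {"gripper": 0,"delta_pos": [0.037,0.101,-0.084],"delta_rot": [1.4,-2.6,-9.1]}

```text
t: 1.65
tool_pos: [0.4775, 0.1097, 0.1723]
tool_rot: [-1.551, -0.901, -0.014]
contact_force: [-0.8, 1.4, -0.2]
finger_gap: 0.003
```

```bash
python3 g.py .64 .10 .135 55
python3 - <<'E'
from plant import snapshot
import cv2
for n in("scene","side"):
    s=snapshot(n); cv2.imwrite(f"pics/{n}1.png",s["pixels"][:,:,::-1])
E
```

```text
t 1.65 pos [0.4775 0.1097 0.1723] F [-0.8  1.4 -0.2] q [-0.02 -0.51  2.54  0.11  0.22 -1.68]
  dpos [0.0718, 0.1504, -0.0105] drot [-0.5, -0.5, -3.4]
```

View pics/side1.png

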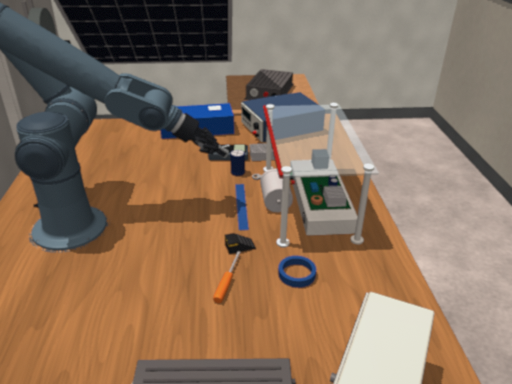

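View pics/scene1.png

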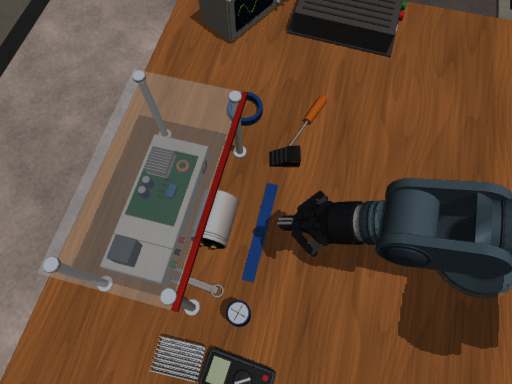

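The arm is clear of everything, with the fingertip at (285,222) in scene. I'll use a slightly smaller tilt to stay off the joint limits.

```bash
python3 g.py .58 .10 .14 50
```

```text
t 1.75 pos [0.4778 0.1099 0.1732] F [-0.2  0.3  0.2] q [-0.02 -0.51  2.54  0.1   0.22 -1.67]
  dpos [0.0374, 0.1007, -0.0103] drot [-0.5, -0.6, 1.7]
```

Emit:
arm_command:
  series:
    - {"gripper": 0,"delta_pos": [0.013,0.033,-0.003],"delta_rot": [-0.2,-0.2,0.6]}
    - {"gripper": 0,"delta_pos": [0.025,0.067,-0.007],"delta_rot": [-0.4,-0.4,1.2]}
    - {"gripper": 0,"delta_pos": [0.037,0.1,-0.01],"delta_rot": [-0.5,-0.6,1.7]}
    - {"gripper": 0,"delta_pos": [0.037,0.1,-0.01],"delta_rot": [-0.5,-0.6,1.7]}

```text
t: 2.15
tool_pos: [0.5762, 0.0917, 0.1664]
tool_rot: [-1.556, -0.832, 0.0]
contact_force: [0.1, 0.1, 0.3]
finger_gap: -0.001
```

```bash
python3 g.py .662 .10 .13 50
```

```text
t 2.15 pos [0.5762 0.0917 0.1664] F [0.1 0.1 0.3] q [-0.06 -0.17  2.28  0.3   0.21 -1.91]
  dpos [0.0308, 0.0881, 0.007] drot [-0.8, -0.0, -2.3]
```

```bash
cat > kin.py <<'E'
import numpy as np
from scipy.optimize import least_squares
from scipy.spatial.transform import Rotation as R
D=[([1.09690,.245796,1.559027,0,1.338693,-.174],[.19169,.6205,.23018],[-1.5727,.0003,-.29977]),
([.88,-.17,2.04,-.37,1.07,-.36],[.2955,.4115,.2184],[-1.534,-.386,-.194]),
([.32,-.65,2.51,-.48,.56,-.88],[.4057,.1881,.2051],[-1.543,-.801,-.067]),
([-.02,-.51,2.54,.10,.22,-1.67],[.4778,.1099,.1732],[-1.551,-.901,-.014]),
([-.06,-.17,2.28,.30,.21,-1.91],[.5762,.0917,.1664],[-1.556,-.832,0])]
def fk(q,p,s4=1,s6=1):
    h,a,L1,e,L2,L3=p
    A=R.from_euler("z",q[0]); B=A*R.from_euler("y",q[1]); C=B*R.from_euler("y",q[2]); 
    W=C*R.from_euler("z",s4*q[3])*R.from_euler("y",q[4])
    pos=np.array([0,0,h])+A.apply([a,0,0])+B.apply([0,0,L1])+C.apply([e,0,L2])+W.apply([0,0,L3])
    return pos,W*R.from_euler("z",s6*q[5])
if __name__=="__main__":
  for s4 in(1,-1):
    f=lambda p:np.concatenate([fk(q,p,s4)[0]-x for q,x,_ in D])
    r=least_squares(f,[.3,0,.5,0,.5,.25]); print(s4,r.x.round(3),np.abs(r.fun).max())
    for s6 in(1,-1):
      O=[(fk(q,r.x,s4,s6)[1].inv()*R.from_euler("xyz",o)).as_rotvec(degrees=True).round(0).tolist() for q,x,o in D]; print(s6,O)
E
python3 kin.py
```

```text
1 [-0.179  0.399  0.211 -0.22   0.122 -0.028] 0.12706788899243282
1 [[69.0, -69.0, -69.0], [69.0, -69.0, -69.0], [69.0, -69.0, -69.0], [70.0, -69.0, -70.0], [69.0, -69.0, -69.0]]
-1 [[59.0, -84.0, -84.0], [44.0, -98.0, -98.0], [12.0, 122.0, 122.0], [74.0, 61.0, 60.0], [83.0, 40.0, 40.0]]
-1 [ 0.037  0.212  0.31  -0.083  0.331  0.106] 0.13214342145601732
1 [[69.0, -69.0, -69.0], [72.0, -53.0, -116.0], [36.0, -72.0, -126.0], [77.0, -63.0, -60.0], [88.0, -47.0, -42.0]]
-1 [[59.0, -84.0, -84.0], [57.0, -88.0, -145.0], [30.0, 67.0, 102.0], [71.0, 71.0, 67.0], [77.0, 71.0, 62.0]]
```

```bash
cat >> kin.py <<'E'
def fk2(q,p):
    h,a,b,L1,e,L2,c,L3,d,w=p
    A=R.from_euler("z",q[0]); B=A*R.from_euler("y",q[1]); C=B*R.from_euler("y",q[2]); Z4=C*R.from_euler("z",q[3])
    W=Z4*R.from_euler("y",q[4])
    return np.array([0,0,h])+A.apply([a,b,0])+B.apply([0,0,L1])+C.apply([e,0,L2])+W.apply([d,c,L3])+Z4.apply([0,w,0]), W*R.from_euler("z",q[5])
P=None
f=lambda p:np.r_[np.concatenate([fk2(q,p)[0]-x for q,x,_ in D])/.003,(np.array(p)-[.3,0,.1,.5,0,.5,0,.25,0,0])*.2]
r=least_squares(f,[.3,0,.1,.5,0,.5,0,.25,0,0]); P=r.x
OFF=(fk2(D[0][0],P)[1].inv()*R.from_euler("xyz",D[0][2]))
if __name__=="__main__": print(P.round(3),np.abs(r.fun[:15]*.003).max())
def ik(x,y,z,tilt,q0,yaw=0,tol=True):
    Rt=R.from_euler("z",yaw,degrees=True)*R.from_euler("y",-tilt,degrees=True)*R.from_euler("x",-90,degrees=True)
    lo=np.array([-3.13,-1.02,.13,-.95,.21,-2.74]);hi=np.array([3.13,2.26,2.54,4.09,2.88,2.74])
    g=lambda q:(lambda k:np.r_[(k[0]-[x,y,z])*10,((k[1]*OFF).inv()*Rt).as_rotvec()])(fk2(q,P))
    s=least_squares(g,np.clip(q0,lo+1e-3,hi-1e-3),bounds=(lo,hi)); return s.x,np.abs(s.fun).max()
if __name__=="__main__":
  for X in(.66,.645,.6,.55,.5):
   for t in (20,30,40,50,60):
    for n,q0 in (("a",[-.05,0,2,.3,.5,-1.8]),("flip",[.1,0,2,3.1,.4,1.2])):
     q,e=ik(X,.1,.1,t,q0); print(X,t,n,q.round(2),e.round(4)) if e<.03 else 0
E
python3 kin.py
```

```text
1 [-0.179  0.399  0.211 -0.22   0.122 -0.028] 0.12706788899243282
1 [[69.0, -69.0, -69.0], [69.0, -69.0, -69.0], [69.0, -69.0, -69.0], [70.0, -69.0, -70.0], [69.0, -69.0, -69.0]]
-1 [[59.0, -84.0, -84.0], [44.0, -98.0, -98.0], [12.0, 122.0, 122.0], [74.0, 61.0, 60.0], [83.0, 40.0, 40.0]]
-1 [ 0.037  0.212  0.31  -0.083  0.331  0.106] 0.13214342145601732
1 [[69.0, -69.0, -69.0], [72.0, -53.0, -116.0], [36.0, -72.0, -126.0], [77.0, -63.0, -60.0], [88.0, -47.0, -42.0]]
-1 [[59.0, -84.0, -84.0], [57.0, -88.0, -145.0], [30.0, 67.0, 102.0], [71.0, 71.0, 67.0], [77.0, 71.0, 62.0]]
[ 0.28  -0.039  0.102  0.416  0.059  0.598  0.006  0.257 -0.008  0.006] 0.0027461282896562578
0.66 20 a [-0.02  0.26  1.82  0.01  0.71 -1.6 ] 0.0
0.66 30 a [-0.03  0.21  1.93  0.03  0.48 -1.62] 0.0
0.66 40 a [-0.03  0.18  2.02  0.07  0.25 -1.66] 0.0
0.66 60 flip [0.02 0.21 2.12 3.22 0.23 1.5 ] 0.0
0.645 20 a [-0.02  0.23  1.86  0.01  0.71 -1.6 ] 0.0
0.645 30 a [-0.03  0.18  1.96  0.03  0.48 -1.62] 0.0
0.645 40 a [-0.03  0.15  2.06  0.07  0.24 -1.66] 0.0
0.645 60 flip [0.02 0.18 2.15 3.22 0.23 1.5 ] 0.0
0.6 20 a [-0.03  0.13  1.97  0.01  0.69 -1.61] 0.0
0.6 30 a [-0.03  0.08  2.07  0.03  0.47 -1.62] 0.0
0.6 40 a [-0.03  0.05  2.17  0.08  0.23 -1.67] 0.0
0.6 60 flip [0.02 0.08 2.26 3.23 0.25 1.5 ] 0.0
0.55 20 a [-0.03  0.02  2.09  0.02  0.68 -1.61] 0.0
0.55 30 a [-0.03 -0.04  2.2   0.04  0.47 -1.63] 0.0
0.55 40 a [-0.03 -0.08  2.29  0.09  0.24 -1.69] 0.0
0.55 60 flip [ 0.03 -0.03  2.38  3.24  0.25  1.49] 0.0
0.5 20 a [-0.03 -0.11  2.21  0.02  0.69 -1.62] 0.0
0.5 30 a [-0.04 -0.18  2.32  0.04  0.48 -1.64] 0.0
0.5 40 a [-0.04 -0.22  2.41  0.1   0.25 -1.7 ] 0.0
0.5 60 flip [ 0.03 -0.17  2.5   3.26  0.24  1.47] 0.0
```

```bash
python3 g.py .642 .099 .12 40
```

```text
t 2.15 pos [0.5762 0.0917 0.1664] F [0.1 0.1 0.3] q [-0.06 -0.17  2.28  0.3   0.21 -1.91]
  dpos [0.01, 0.08, 0.0061] drot [-0.8, 0.1, 7.7]
```

```bash
python3 g.py .58 .099 .107 41
```

```text
t 2.15 pos [0.5762 0.0917 0.1664] F [0.1 0.1 0.3] q [-0.06 -0.17  2.28  0.3   0.21 -1.91]
  dpos [-0.0414, 0.043, 0.0066] drot [-0.8, 0.1, 6.7]
```

Emit:
arm_command:
  series:
    - {"gripper": 0,"delta_pos": [-0.014,0.014,0.002],"delta_rot": [-0.3,0,2.2]}
    - {"gripper": 0,"delta_pos": [-0.028,0.029,0.0044],"delta_rot": [-0.5,0,4.5]}
    - {"gripper": 0,"delta_pos": [-0.0414,0.043,0.0066],"delta_rot": [-0.8,0.1,6.7]}
    - {"gripper": 0,"delta_pos": [-0.0414,0.043,0.0066],"delta_rot": [-0.8,0.1,6.7]}
    - {"gripper": 0,"delta_pos": [-0.0414,0.043,0.0066],"delta_rot": [-0.8,0.1,6.7]}

```text
t: 2.65
tool_pos: [0.5795, 0.0998, 0.1071]
tool_rot: [-1.57, -0.716, 0.0]
contact_force: [0.9, 0.2, 0.6]
finger_gap: -0.002
```

```bash
python3 g.py .643 .099 .107 41
```

```text
t 2.65 pos [0.5795 0.0998 0.1071] F [0.9 0.2 0.6] q [-0.03 -0.01  2.23  0.11  0.21 -1.7 ]
  dpos [0.0478, 0.0418, -0.0008] drot [-0.1, 0.0, -0.0]
```

Emit:
arm_command:
  series:
    - {"gripper": 0,"delta_pos": [0.016,0.014,0],"delta_rot": [0,0,0]}
    - {"gripper": 0,"delta_pos": [0.032,0.028,-0.0005],"delta_rot": [0,0,0]}
    - {"gripper": 0,"delta_pos": [0.0478,0.0418,-0.0008],"delta_rot": [0,0,0]}
    - {"gripper": 0,"delta_pos": [0.0478,0.0418,-0.0008],"delta_rot": [0,0,0]}

```text
t: 3.05
tool_pos: [0.6455, 0.0989, 0.1098]
tool_rot: [-1.57, -0.721, 0.0]
contact_force: [0.1, 0.5, 0.8]
finger_gap: -0.001
```

```bash
python3 g.py .643 .099 .099 41;python3 - <<'E'
from plant import snapshot
import cv2
for n in("scene","side"):
    s=snapshot(n); cv2.imwrite(f"pics/{n}2.png",cv2.resize(s["pixels"][120:280,180:340,::-1] if n=="side" else s["pixels"][120:310,150:340,::-1],None,fx=3,fy=3,interpolation=cv2.INTER_CUBIC))
E
```

```text
t 3.05 pos [0.6455 0.0989 0.1098] F [0.1 0.5 0.8] q [-0.03  0.13  2.07  0.09  0.22 -1.68]
  dpos [-0.009, 0.0065, 0.0001] drot [-0.1, 0.0, 0.3]
```

View pics/side2.png

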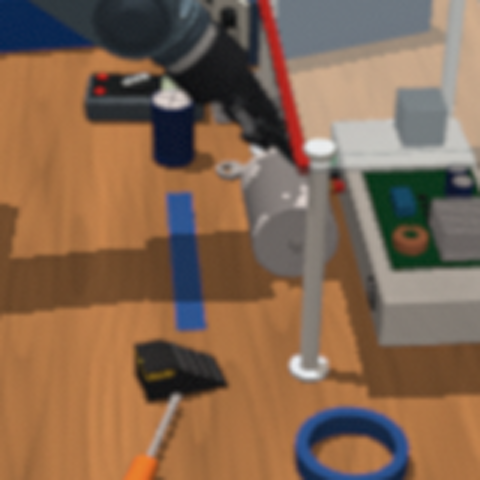

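View pics/scene2.png

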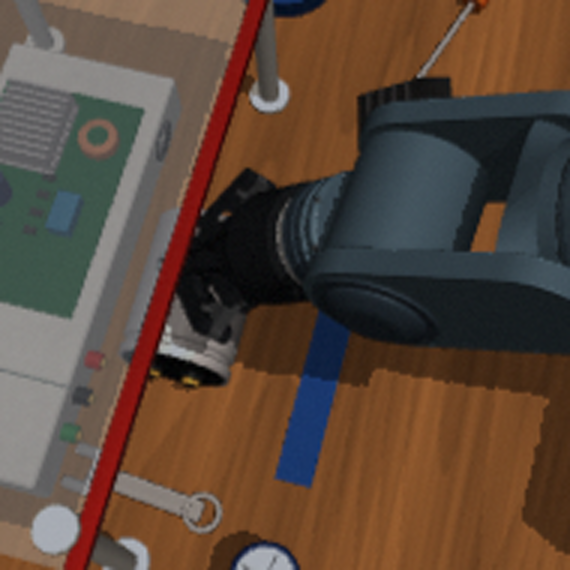

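The fingers sit over the capacitor, clear of the guard. I'll lower until they touch.

Emit:
arm_command:
  series:
    - {"gripper": 0,"delta_pos": [-0.0026,0.003,0],"delta_rot": [0,0,0]}
    - {"gripper": 0,"delta_pos": [-0.0052,0.006,0],"delta_rot": [0,0,0]}
    - {"gripper": 0,"delta_pos": [-0.0079,0.009,0],"delta_rot": [0,0,0]}
    - {"gripper": 0,"delta_pos": [-0.0079,0.009,0],"delta_rot": [0,0,0]}

```text
t: 3.55
tool_pos: [0.6424, 0.0991, 0.0979]
tool_rot: [-1.569, -0.71, 0.0]
contact_force: [-0.7, -0.3, 1.1]
finger_gap: -0.001
```

Emit:
arm_command:
  series:
    - {"gripper": 0,"delta_pos": [-0.001,0.001,0],"delta_rot": [0,0,0]}
    - {"gripper": 0,"delta_pos": [-0.002,0.0023,0],"delta_rot": [0,0,0]}
    - {"gripper": 0,"delta_pos": [-0.002,0.0023,0],"delta_rot": [0,0,0]}

```text
t: 3.85
tool_pos: [0.6425, 0.099, 0.0961]
tool_rot: [-1.569, -0.708, 0.0]
contact_force: [0.0, 0.2, 0.1]
finger_gap: -0.0
```

Emit:
arm_command:
  series:
    - {"gripper": 0,"delta_pos": [-0.001,0.001,0],"delta_rot": [0,0,0]}
    - {"gripper": 0,"delta_pos": [-0.002,0.0023,0],"delta_rot": [0,0,0]}
    - {"gripper": 0,"delta_pos": [-0.002,0.0023,0],"delta_rot": [0,0,0]}

```text
t: 4.15
tool_pos: [0.6433, 0.099, 0.095]
tool_rot: [-1.568, -0.707, 0.0]
contact_force: [0.2, 0.4, 1.5]
finger_gap: 0.0
```

Emit:
arm_command:
  series:
    - {"gripper": 0,"delta_pos": [-0.001,0.001,0],"delta_rot": [0,0,0]}
    - {"gripper": 0,"delta_pos": [-0.002,0.0023,0],"delta_rot": [0,0,0]}
    - {"gripper": 0,"delta_pos": [-0.002,0.0023,0],"delta_rot": [0,0,0]}

```text
t: 4.45
tool_pos: [0.6447, 0.099, 0.0949]
tool_rot: [-1.568, -0.707, 0.0]
contact_force: [-0.3, 1.6, 5.6]
finger_gap: 0.005
```

Emit:
arm_command:
  series:
    - {"gripper": 0,"delta_pos": [-0.0069,-0.0027,0],"delta_rot": [0,0,0]}
    - {"gripper": 0,"delta_pos": [-0.0124,-0.007,0],"delta_rot": [0,0,0]}
    - {"gripper": 0,"delta_pos": [-0.0181,-0.0113,0],"delta_rot": [0,0,0]}
    - {"gripper": 0,"delta_pos": [-0.0239,-0.0152,0],"delta_rot": [0,0,0]}
    - {"gripper": 0,"delta_pos": [-0.0295,-0.0194,0],"delta_rot": [0,0,0]}

```text
t: 4.95
tool_pos: [0.6082, 0.0986, 0.0935]
tool_rot: [-1.567, -0.697, 0.0]
contact_force: [0.6, -0.1, 0.1]
finger_gap: -0.001
```

```bash
python3 g.py .6 .099 .09 41;python3 - <<'E'
from plant import snapshot
import cv2
for n in("scene","side"):
    s=snapshot(n); cv2.imwrite(f"pics/{n}3.png",cv2.resize(s["pixels"][120:280,180:340,::-1] if n=="side" else s["pixels"][180:270,180:300,::-1],None,fx=5,fy=5,interpolation=cv2.INTER_CUBIC)[:600])
E
```

```text
t 4.95 pos [0.6082 0.0986 0.0935] F [ 0.6 -0.1  0.1] q [-0.03  0.08  2.15  0.12  0.21 -1.72]
  dpos [-0.0085, -0.0025, 0.0004] drot [-0.2, 0.0, -1.1]
```

View pics/side3.png

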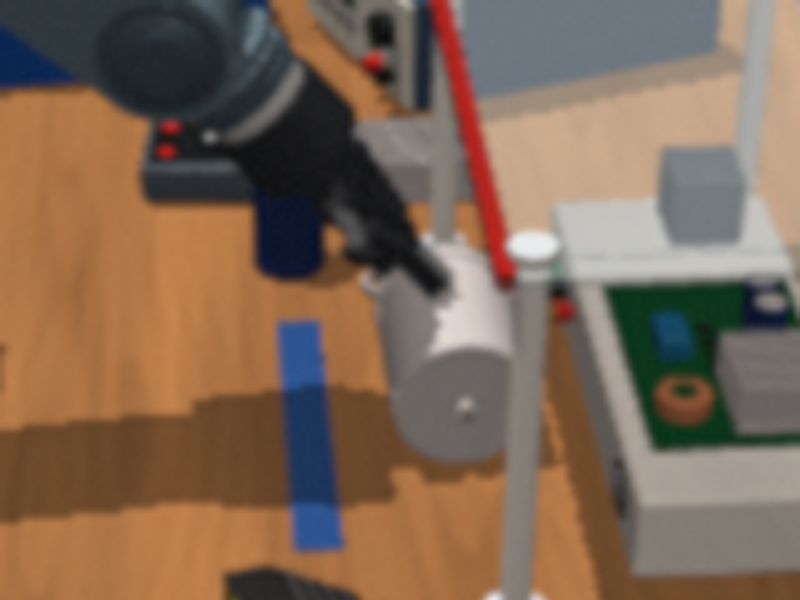

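View pics/scene3.png

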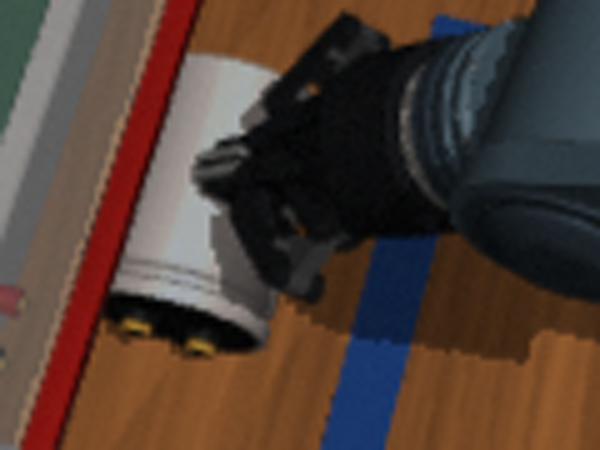

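The capacitor rolled about 18 mm and is still parallel. Lifting and reaching back for stroke 2.

Emit:
arm_command:
  series:
    - {"gripper": 0,"delta_pos": [0.0077,-0.0092,0],"delta_rot": [0,0,0]}
    - {"gripper": 0,"delta_pos": [0.023,0.0036,0],"delta_rot": [0,0,0]}
    - {"gripper": 0,"delta_pos": [0.0355,0.0167,0],"delta_rot": [0,0,0]}
    - {"gripper": 0,"delta_pos": [0.0355,0.0167,0],"delta_rot": [0,0,0]}
    - {"gripper": 0,"delta_pos": [0.0291,0.0244,0],"delta_rot": [0,0,0]}

```text
t: 5.55
tool_pos: [0.6468, 0.099, 0.0948]
tool_rot: [-1.567, -0.699, 0.001]
contact_force: [-0.0, 0.3, 0.7]
finger_gap: -0.002
```

```bash
python3 g.py .645 .099 .087 41
```

```text
t 5.55 pos [0.6468 0.099  0.0948] F [-0.   0.3  0.7] q [-0.03  0.16  2.06  0.11  0.22 -1.7 ]
  dpos [-0.0064, 0.0048, 0.0] drot [-0.2, 0.0, -0.9]
```

Emit:
arm_command:
  series:
    - {"gripper": 0,"delta_pos": [-0.0026,0.0031,0],"delta_rot": [0,0,0]}
    - {"gripper": 0,"delta_pos": [-0.0045,0.0054,0],"delta_rot": [0,0,0]}
    - {"gripper": 0,"delta_pos": [-0.0045,0.0054,0],"delta_rot": [0,0,0]}

```text
t: 5.85
tool_pos: [0.6475, 0.099, 0.0895]
tool_rot: [-1.567, -0.7, 0.001]
contact_force: [1.5, 0.2, 3.6]
finger_gap: -0.002
```

Emit:
arm_command:
  series:
    - {"gripper": 0,"delta_pos": [-0.0072,-0.0047,0],"delta_rot": [0,0,0]}
    - {"gripper": 0,"delta_pos": [-0.0129,-0.0115,0],"delta_rot": [0,0,0]}
    - {"gripper": 0,"delta_pos": [-0.019,-0.0181,0],"delta_rot": [0,0,0]}
    - {"gripper": 0,"delta_pos": [-0.0254,-0.0244,0],"delta_rot": [0,0,0]}
    - {"gripper": 0,"delta_pos": [-0.0321,-0.0303,0],"delta_rot": [0,0,0]}

```text
t: 6.35
tool_pos: [0.6038, 0.0982, 0.095]
tool_rot: [-1.567, -0.7, 0.001]
contact_force: [0.6, -3.1, 5.4]
finger_gap: 0.001
```

```bash
python3 g.py .6 .099 .09 41;python3 - <<'E'
from plant import snapshot
import cv2
for n in("side",):
    s=snapshot(n); cv2.imwrite(f"pics/{n}4.png",cv2.resize(s["pixels"][150:270,180:340,::-1] if n=="side" else s["pixels"][180:270,180:300,::-1],None,fx=5,fy=5,interpolation=cv2.INTER_CUBIC)[:600])
E
```

```text
t 6.35 pos [0.6038 0.0982 0.095 ] F [ 0.6 -3.1  5.4] q [-0.04  0.07  2.17  0.13  0.21 -1.73]
  dpos [-0.0061, 0.0014, 0.0008] drot [-0.2, 0.0, -0.9]
```

View pics/side4.png

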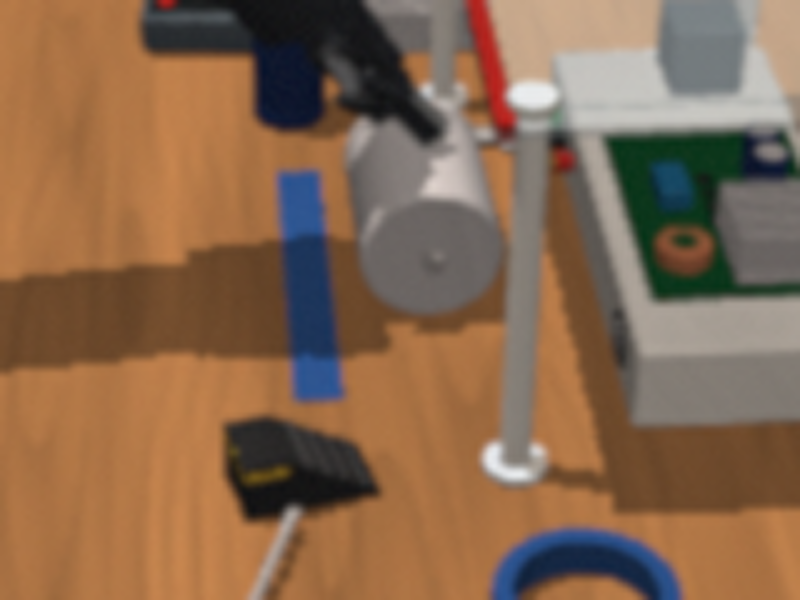

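Emit:
arm_command:
  series:
    - {"gripper": 0,"delta_pos": [-0.009,-0.0034,0],"delta_rot": [0,0,0]}
    - {"gripper": 0,"delta_pos": [-0.0162,-0.0085,0],"delta_rot": [0,0,0]}
    - {"gripper": 0,"delta_pos": [-0.0237,-0.0135,0],"delta_rot": [0,0,0]}
    - {"gripper": 0,"delta_pos": [-0.0315,-0.0179,0],"delta_rot": [0,0,0]}

```text
t: 6.8
tool_pos: [0.5654, 0.0978, 0.0914]
tool_rot: [-1.566, -0.691, 0.001]
contact_force: [0.4, -0.4, -0.2]
finger_gap: -0.001
```

```bash
python3 g.py .57 .099 .11 35;python3 - <<'E'
from plant import snapshot
import cv2
for n in("side",):
    s=snapshot(n); cv2.imwrite(f"pics/{n}5.png",cv2.resize(s["pixels"][150:270,180:340,::-1] if n=="side" else s["pixels"][180:270,180:300,::-1],None,fx=5,fy=5,interpolation=cv2.INTER_CUBIC)[:600])
E
```

```text
t 6.8 pos [0.5654 0.0978 0.0914] F [ 0.4 -0.4 -0.2] q [-0.04 -0.01  2.25  0.15  0.21 -1.75]
  dpos [0.0154, -0.0114, 0.0013] drot [-0.3, 0.1, 4.6]
```

View pics/side5.png

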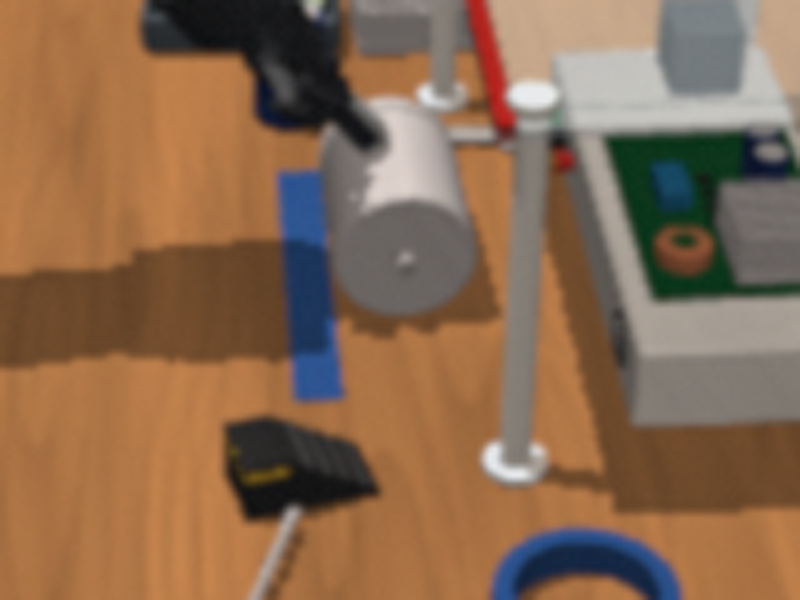

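Emit:
arm_command:
  series:
    - {"gripper": 0,"delta_pos": [0.0089,-0.0107,0.001],"delta_rot": [0,0,0]}
    - {"gripper": 0,"delta_pos": [0.0243,0.002,0.001],"delta_rot": [0,0,0]}
    - {"gripper": 0,"delta_pos": [0.0428,0.0173,0.001],"delta_rot": [0,0,0]}
    - {"gripper": 0,"delta_pos": [0.0428,0.0173,0.001],"delta_rot": [0,0,0]}
    - {"gripper": 0,"delta_pos": [0.0352,0.0265,0.001],"delta_rot": [0,0,0]}

```text
t: 7.35
tool_pos: [0.6084, 0.0993, 0.093]
tool_rot: [-1.566, -0.691, 0.002]
contact_force: [0.6, -0.7, 0.9]
finger_gap: -0.001
```

```bash
python3 g.py .609 .099 .0875 40
```

```text
t 7.35 pos [0.6084 0.0993 0.093 ] F [ 0.6 -0.7  0.9] q [-0.03  0.09  2.15  0.13  0.22 -1.72]
  dpos [-0.0031, 0.0046, -0.0003] drot [-0.3, 0.1, -0.4]
```

Emit:
arm_command:
  series:
    - {"gripper": 0,"delta_pos": [-0.002,0.0025,0],"delta_rot": [0,0,0]}
    - {"gripper": 0,"delta_pos": [-0.0035,0.005,0],"delta_rot": [0,0,0]}
    - {"gripper": 0,"delta_pos": [-0.0035,0.005,0],"delta_rot": [0,0,0]}

```text
t: 7.65
tool_pos: [0.6094, 0.0993, 0.0888]
tool_rot: [-1.566, -0.691, 0.002]
contact_force: [1.7, 0.8, 5.1]
finger_gap: -0.007
```

Emit:
arm_command:
  series:
    - {"gripper": 0,"delta_pos": [-0.0072,-0.0047,0],"delta_rot": [0,0,0]}
    - {"gripper": 0,"delta_pos": [-0.0129,-0.0115,0],"delta_rot": [0,0,0]}
    - {"gripper": 0,"delta_pos": [-0.019,-0.0181,0],"delta_rot": [0,0,0]}
    - {"gripper": 0,"delta_pos": [-0.0254,-0.0244,0],"delta_rot": [0,0,0]}
    - {"gripper": 0,"delta_pos": [-0.0321,-0.0303,0],"delta_rot": [0,0,0]}

```text
t: 8.15
tool_pos: [0.5671, 0.0985, 0.0947]
tool_rot: [-1.567, -0.698, 0.002]
contact_force: [1.4, -4.5, 11.1]
finger_gap: -0.001
```

Emit:
arm_command:
  series:
    - {"gripper": 0,"delta_pos": [-0.009,-0.0034,0],"delta_rot": [0,0,0]}
    - {"gripper": 0,"delta_pos": [-0.0162,-0.0085,0],"delta_rot": [0,0,0]}
    - {"gripper": 0,"delta_pos": [-0.0237,-0.0135,0],"delta_rot": [0,0,0]}

```text
t: 8.45
tool_pos: [0.5409, 0.0979, 0.094]
tool_rot: [-1.567, -0.7, 0.002]
contact_force: [-0.3, -2.8, 11.6]
finger_gap: 0.005
```

Emit:
arm_command:
  series:
    - {"gripper": 0,"delta_pos": [0.009,-0.011,0],"delta_rot": [0,0,0]}
    - {"gripper": 0,"delta_pos": [0.013,-0.0153,0],"delta_rot": [0,0,0]}
    - {"gripper": 0,"delta_pos": [0.013,-0.0153,0],"delta_rot": [0,0,0]}

```text
t: 8.75
tool_pos: [0.5404, 0.0979, 0.114]
tool_rot: [-1.567, -0.7, 0.002]
contact_force: [0.4, 0.2, -0.1]
finger_gap: 0.0
```

```bash
python3 g.py .57 .099 .11 35;python3 - <<'E'
from plant import snapshot
import cv2
for n in("side","scene"):
    s=snapshot(n); cv2.imwrite(f"pics/{n}6r.png",s["pixels"][:,:,::-1]); cv2.imwrite(f"pics/{n}6.png",cv2.resize(s["pixels"][150:270,180:340,::-1] if n=="side" else s["pixels"][180:280,200:320,::-1],None,fx=5,fy=5,interpolation=cv2.INTER_CUBIC)[:600])
E
```

```text
t 8.75 pos [0.5404 0.0979 0.114 ] F [ 0.4  0.2 -0.1] q [-0.04 -0.13  2.32  0.13  0.26 -1.73]
  dpos [0.02, 0.0221, 0.0009] drot [-0.3, 0.1, 5.1]
```

View pics/side6.png

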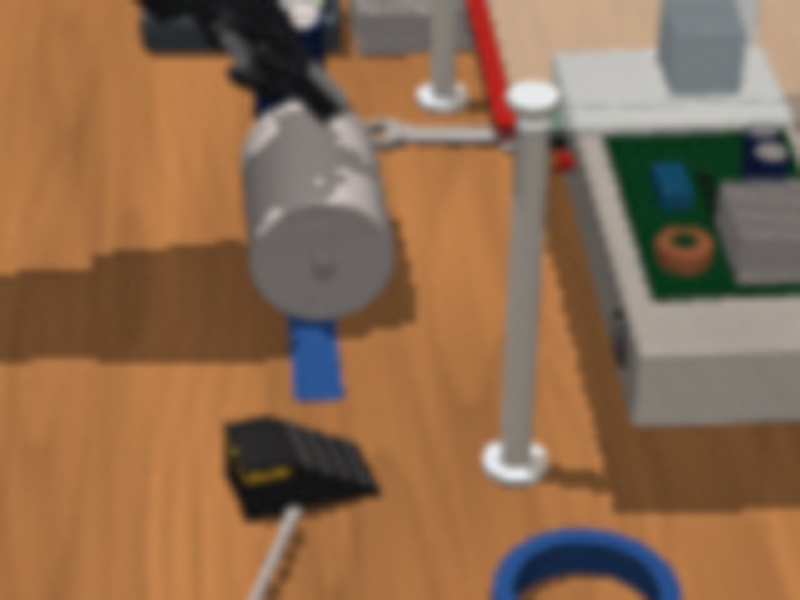

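View pics/scene6.png

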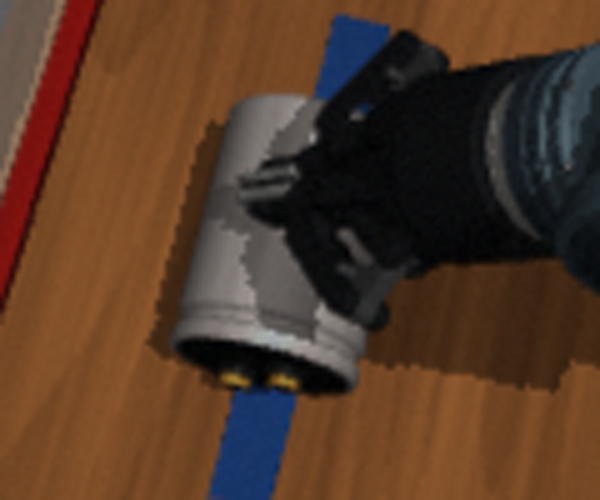

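The capacitor now sits nearly on the tape. I'll move the arm above the chock, tool down, and re-measure from a clear view.

```bash
python3 - <<'E'
import kin
for y in (14,0): print(kin.ik(.486,-.127,.15,0,[-.2,0,2.1,.1,.8,-1.7],yaw=y))
E
python3 g.py .486 -.127 .16 0 14
```

```text
(array([-4.83697562e-01, -1.62703870e-02,  1.99100397e+00, -1.63962738e-05,
        1.16689013e+00, -2.29870696e+00]), np.float64(3.5388358909926857e-15))
(array([-4.83701691e-01, -1.62698263e-02,  1.99100355e+00, -7.73849972e-06,
        1.16689271e+00, -2.05436840e+00]), np.float64(2.084855330636772e-12))
t 8.85 pos [0.5401 0.0979 0.113 ] F [ 0.  -1.  -0.3] q [-0.04 -0.13  2.32  0.13  0.26 -1.73]
  dpos [-0.0116, -0.0721, -0.2245] drot [4.6, -13.2, 39.8]
```

Emit:
arm_command:
  series:
    - {"gripper": 0,"delta_pos": [0.02,-0.024,0],"delta_rot": [0,0,7]}
    - {"gripper": 0,"delta_pos": [0.0386,-0.046,-0.02],"delta_rot": [1,-2,14]}
    - {"gripper": 0,"delta_pos": [0.0386,-0.046,-0.06],"delta_rot": [2,-5,21]}
    - {"gripper": 0.05,"delta_pos": [0.03,-0.056,-0.1],"delta_rot": [3,-8,28]}
    - {"gripper": 0.06,"delta_pos": [0.02,-0.07,-0.15],"delta_rot": [4,-11,35]}

```text
t: 9.35
tool_pos: [0.5114, -0.0508, 0.1785]
tool_rot: [-1.574, -0.08, 0.209]
contact_force: [0.4, 0.1, 0.6]
finger_gap: 0.331
```

```bash
python3 g.py .486 -.127 .13 0 14;python3 - <<'E'
from plant import snapshot
import cv2
for n in("side","scene"):
    s=snapshot(n); cv2.imwrite(f"pics/{n}7r.png",s["pixels"][:,:,::-1]); cv2.imwrite(f"pics/{n}7.png",cv2.resize(s["pixels"][150:270,180:340,::-1] if n=="side" else s["pixels"][180:280,200:320,::-1],None,fx=5,fy=5,interpolation=cv2.INTER_CUBIC)[:600])
E
```

```text
t 9.35 pos [ 0.5114 -0.0508  0.1785] F [0.4 0.1 0.6] q [-0.34 -0.07  2.    0.04  1.14 -2.14]
  dpos [-0.0444, 0.0453, -0.0691] drot [0.3, -2.0, 4.6]
```

View pics/side7.png

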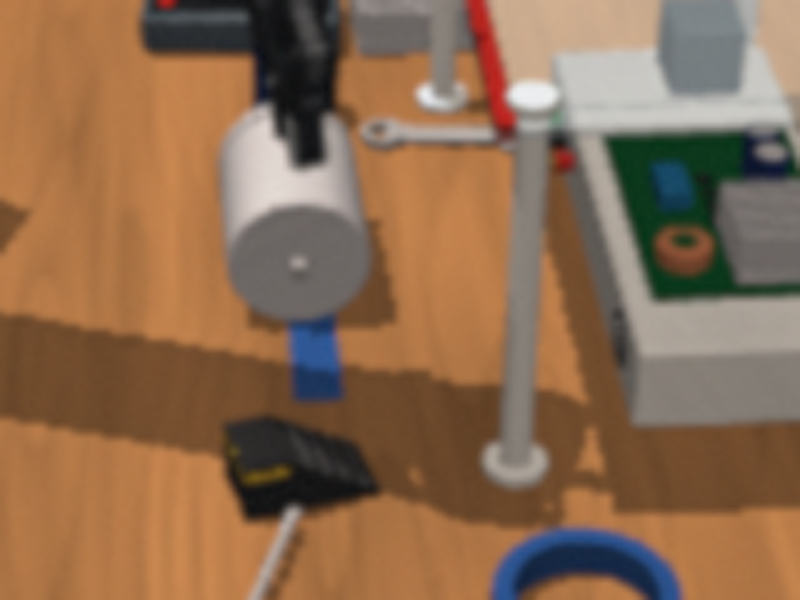

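View pics/scene7.png

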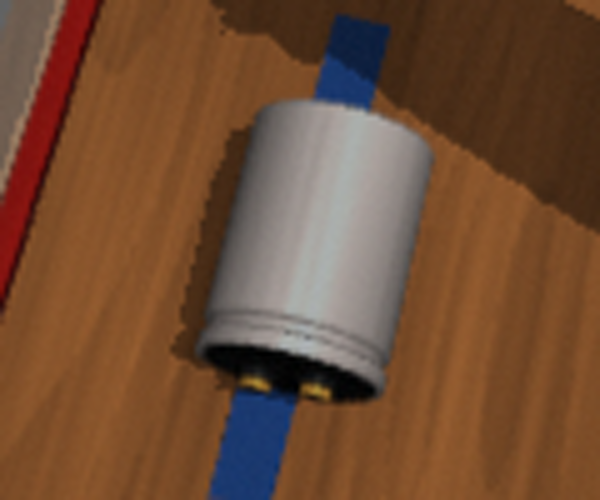

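Run:
```python
from h import *
from plant import snapshot
for n in("side","scene"):
    s=snapshot(n); cv2.imwrite(f"pics/{n}8r.png",s["pixels"][:,:,::-1]); cv2.imwrite(f"pics/{n}8.png",cv2.resize(s["pixels"][150:270,180:340,::-1] if n=="side" else s["pixels"][180:280,200:320,::-1],None,fx=5,fy=5,interpolation=cv2.INTER_CUBIC)[:600])
a=cv2.imread("pics/side7r.png").astype(int);b=cv2.imread("pics/side8r.png").astype(int)
print(abs(a-b)[160:230,220:260].max())
A=lambda u:("scene",crop(u,(200,180),5)); S=lambda u:("side",crop(u,(180,150),5))
o=[A((434,150)),A((420,220)),A((400,310)),A((383,385)),A((340,403)),A((202,355)),A((210,310)),A((230,220)),A((255,120)),A((300,101)),A((350,107)),A((410,128)),
S((220,180)),S((225,230)),S((232,285)),S((260,312)),S((305,320)),S((350,305)),S((371,260)),S((362,200)),S((240,125))]
p,r=fitcan(o,[.52,.1,0]); print(p.round(4),r.round(1).tolist())
```

```text
103
[0.5112 0.0984 0.0163] [0.1, 0.2, 0.2, 0.2, -0.2, 0.8, 1.3, 0.6, 0.3, 0.8, 0.6, 0.3, 0.1, 0.5, -0.0, -0.5, -0.9, -1.4, -0.2, 0.1, 1.8]
```

View pics/scene8.png

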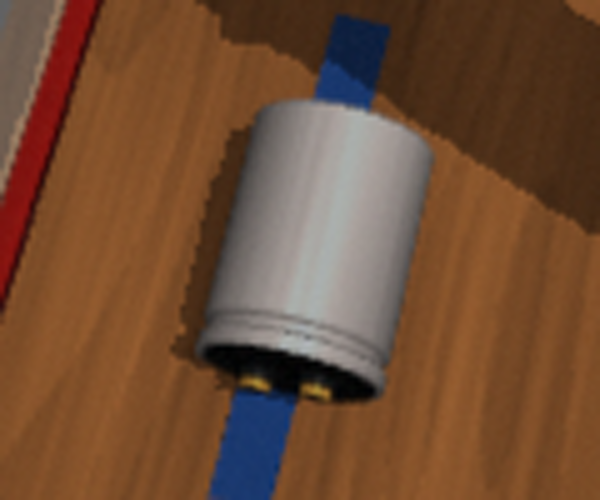

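The capacitor is stationary at about (0.511, 0.098), 8 mm on the robot's side of the tape centre and parallel to it. Before gripping the chock I'll check the screwdriver tip with the wrist camera.

Run:
```python
from plant import snapshot
import cv2,pickle
s=snapshot("wrist"); cv2.imwrite("pics/w1.png",s["pixels"][:,:,::-1]); pickle.dump((s["camera_matrix"],s["extrinsics"]),open("w1.pkl","wb"))
```

```text
(no output)
```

View pics/w1.png

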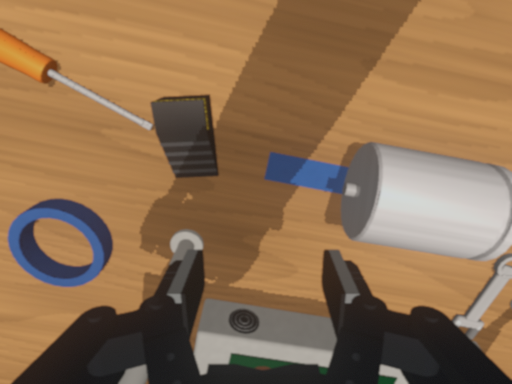

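```bash
python3 - <<'E'
from h import *
W=tuple(map(np.array,pickle.load(open("w1.pkl","rb"))))
F=lambda u:crop(u,(218,225),14)
a=[151,127];b=F((298,372))
q=least_squares(lambda P:np.r_[proj(P,W)[0]-a,proj(P,"side")[0]-b],[.5,-.1,0]); print("tip",q.x.round(4),q.fun.round(1))
for z in(0,.004,.01): print(ray(a,W,z).round(4),ray(b,"side",z).round(4))
D=lambda u:crop(u,(260,140),14)
h=.022
o=[([-.018,-h,.038],"scene",D((560,82))),([-.018,h,.038],"scene",D((568,300))),([-.018,h,0],"scene",D((548,375))),([.062,h,0],"scene",D((135,372))),([.062,-h,.004],"scene",D((130,168))),
 ([-.018,h,.038],"side",F((105,145))),([.008,h,.038],"side",F((215,117))),([-.018,-h,0],"side",F((162,402))),([.062,-h,0.00],"side",F((530,335))),([.062,h,0.004],"side",F((465,193))),
 ([-.018,-h,.038],W,(152,102)),([-.018,h,.038],W,(210,96)),([.062,-h,.002],W,(175,177)),([.062,h,.002],W,(218,175))]
p,r=fit(o,[.5,-.1,0]); print("chock",p.round(4),r.round(1).tolist())
c,s=np.cos(p[2]),np.sin(p[2]);d=q.x[:2]-p[:2];print("tip in chock",c*d[0]+s*d[1],-s*d[0]+c*d[1])
print(proj(T2(p,[[-.018,-h,.038],[-.018,h,.038],[.062,-h,.002],[.062,h,.002]]),W))
E
python3 - <<'E'
import cv2
a=cv2.imread("pics/w1.png")
cv2.imwrite("pics/w1c.png",cv2.convertScaleAbs(cv2.resize(a[80:190,120:240],None,fx=6,fy=6,interpolation=cv2.INTER_CUBIC)[:600],alpha=1.6))
E
```

```text
tip [ 0.5018 -0.1601  0.0114] [-0.   0.1 -0.2  0.1]
[ 0.5049 -0.1635  0.    ] [ 0.5028 -0.1464 -0.    ]
[ 0.5038 -0.1623  0.004 ] [ 0.5026 -0.1511  0.004 ]
[ 0.5021 -0.1605  0.01  ] [ 0.5024 -0.1582  0.01  ]
chock [ 0.4853 -0.127   0.225 ] [[0.8, -0.2], [0.5, -0.9], [0.2, 0.2], [-0.0, -0.3], [0.6, -0.9], [-1.1, -2.0], [-0.0, -1.6], [-1.0, -0.3], [0.1, -0.7], [0.3, -1.0], [0.1, -0.5], [-4.8, 4.3], [0.7, -0.5], [0.3, 0.7]]
tip in chock 0.0086653926567535 -0.035871089436443036
[[152.10704361 101.4648535 ]
 [205.15391114 100.3309813 ]
 [175.71175956 176.51743574]
 [218.31562339 175.72804172]]
```

View pics/w1c.png

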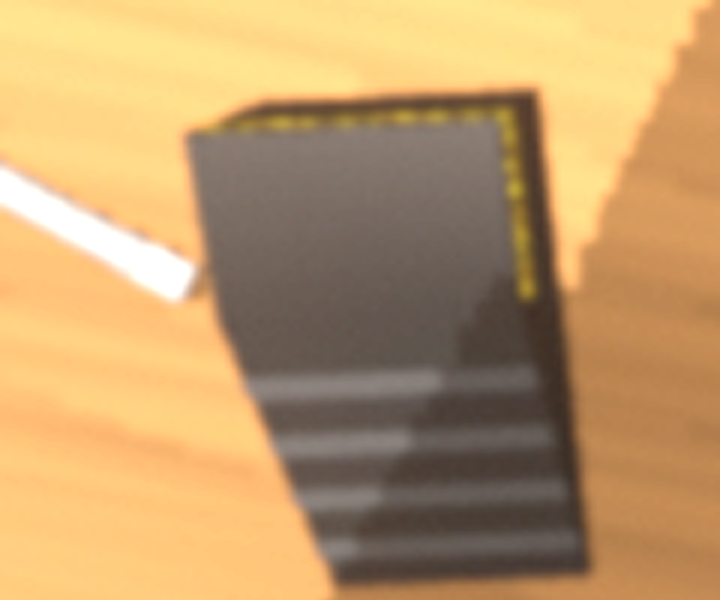

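The screwdriver tip hangs at z≈11 mm, 14 mm from the chock's -y side. I'll grip the chock by its upper part, slightly nearer the thick end, to keep the fingers above the tip.

```bash
python3 g.py .481 -.128 .08 0 13.2
```

```text
t 9.6 pos [ 0.5114 -0.0493  0.1773] F [ 0.4  0.3 -0.6] q [-0.34 -0.07  2.    0.04  1.14 -2.13]
  dpos [-0.0538, 0.0934, -0.0705] drot [0.3, -1.4, 4.8]
```

Emit:
arm_command:
  series:
    - {"gripper": 0.058,"delta_pos": [-0.015,0.01,-0.025],"delta_rot": [0.1,-0.5,2]}
    - {"gripper": 0.058,"delta_pos": [-0.035,0.03,-0.05],"delta_rot": [0.2,-1,3.5]}
    - {"gripper": 0.058,"delta_pos": [-0.0538,0.06,-0.0705],"delta_rot": [0.3,-1.4,4.8]}
    - {"gripper": 0.058,"delta_pos": [-0.0538,0.0934,-0.0705],"delta_rot": [0.3,-1.4,4.8]}
    - {"gripper": 0.058,"delta_pos": [-0.0538,0.0934,-0.0705],"delta_rot": [0.3,-1.4,4.8]}

```text
t: 10.1
tool_pos: [0.477, -0.1251, 0.0749]
tool_rot: [-1.563, 0.008, 0.231]
contact_force: [-0.9, 0.0, -1.6]
finger_gap: 0.677
```

```bash
python3 g.py .481 -.128 .015 0 13.2
python3 - <<'E'
from plant import snapshot
import cv2
for n in("side","wrist"):
    s=snapshot(n); im=s["pixels"][:,:,::-1]
    cv2.imwrite(f"pics/{n}9.png",cv2.convertScaleAbs(cv2.resize(im[190:290,190:300],None,fx=6,fy=6,interpolation=cv2.INTER_CUBIC),alpha=1.5) if n=="side" else im)
E
```

```text
t 10.1 pos [ 0.477  -0.1251  0.0749] F [-0.9  0.  -1.6] q [-0.49  0.09  2.05  0.    1.01 -2.29]
  dpos [0.0038, 0.0598, -0.0042] drot [-0.5, 0.0, -0.5]
```

View pics/side9.png

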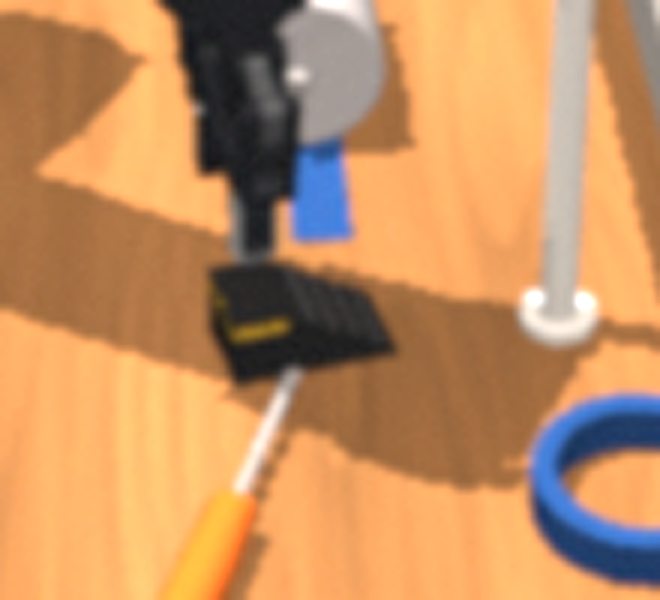

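View pics/wrist9.png

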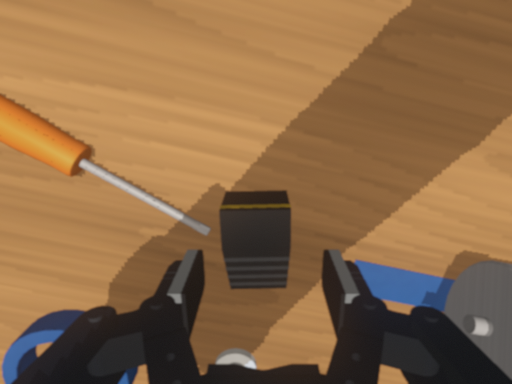

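Emit:
arm_command:
  series:
    - {"gripper": 0.057,"delta_pos": [0.0038,0.002,-0.0042],"delta_rot": [-0.5,0,-0.5]}
    - {"gripper": 0.057,"delta_pos": [0.0038,0.02,-0.0042],"delta_rot": [-0.5,0,-0.5]}
    - {"gripper": 0.057,"delta_pos": [0.0038,0.038,-0.0042],"delta_rot": [-0.5,0,-0.5]}
    - {"gripper": 0.057,"delta_pos": [0.0038,0.05,-0.0042],"delta_rot": [-0.5,0,-0.5]}
    - {"gripper": 0.057,"delta_pos": [0.0038,0.0598,-0.0042],"delta_rot": [-0.5,0,-0.5]}

```text
t: 10.7
tool_pos: [0.4858, -0.1297, 0.0201]
tool_rot: [-1.579, -0.009, 0.233]
contact_force: [-0.1, -0.2, -1.0]
finger_gap: 0.667
```

```bash
python3 g.py .481 -.128 .015 0 13.2
python3 - <<'E'
from plant import snapshot
import cv2
for n in("side","scene"):
    s=snapshot(n); im=s["pixels"][:,:,::-1]
    cv2.imwrite(f"pics/{n}10.png",cv2.convertScaleAbs(cv2.resize(im[190:290,190:300] if n=="side" else im[110:210,240:350],None,fx=6,fy=6,interpolation=cv2.INTER_CUBIC),alpha=1.5))
E
```

```text
t 10.7 pos [ 0.4858 -0.1297  0.0201] F [-0.1 -0.2 -1. ] q [-0.49  0.21  2.04 -0.    0.88 -2.29]
  dpos [-0.0044, 0.0051, 0.0028] drot [0.5, 0.1, 0.5]
```

View pics/side10.png

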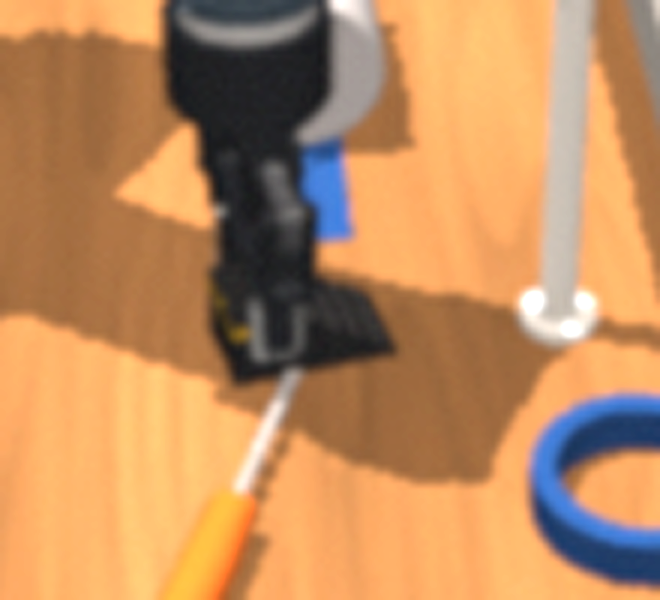

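Emit:
arm_command:
  series:
    - {"gripper": 0.057,"delta_pos": [-0.004,0.004,0.0025],"delta_rot": [0.5,0,0.5]}
    - {"gripper": 0.057,"delta_pos": [-0.004,0.004,0.0025],"delta_rot": [0.5,0,0.5]}
    - {"gripper": 0.03,"delta_pos": [-0.004,0.004,0.0025],"delta_rot": [0.5,0,0.5]}
    - {"gripper": 0.03,"delta_pos": [-0.004,0.004,0.0025],"delta_rot": [0.5,0,0.5]}
    - {"gripper": 0.03,"delta_pos": [-0.004,0.004,0.0025],"delta_rot": [0.5,0,0.5]}
  squeeze: 40

```text
t: 11.3
tool_pos: [0.4808, -0.1281, 0.0158]
tool_rot: [-1.569, 0.002, 0.232]
contact_force: [-0.1, -0.7, 3.6]
finger_gap: 0.505
```

Emit:
arm_command:
  series:
    - {"gripper": 0.03,"delta_pos": [0,0,0],"delta_rot": [0,0,0]}
    - {"gripper": 0.03,"delta_pos": [0,0,0],"delta_rot": [0,0,0]}
    - {"gripper": 0.03,"delta_pos": [0,-0.01,0],"delta_rot": [0,0,0]}
    - {"gripper": 0.03,"delta_pos": [0,-0.02,0],"delta_rot": [0,0,0]}

```text
t: 11.7
tool_pos: [0.4804, -0.1279, 0.0361]
tool_rot: [-1.568, 0.002, 0.232]
contact_force: [0.3, -0.7, -2.4]
finger_gap: 0.503
```

```bash
python3 g.py .40 .098 .08 0 .6
python3 - <<'E'
from plant import snapshot
import cv2
for n in("side","scene"):
    s=snapshot(n); im=s["pixels"][:,:,::-1]
    cv2.imwrite(f"pics/{n}11.png",cv2.convertScaleAbs(cv2.resize(im[190:290,190:300] if n=="side" else im[110:210,240:350],None,fx=6,fy=6,interpolation=cv2.INTER_CUBIC),alpha=1.5))
E
```

```text
t 11.7 pos [ 0.4804 -0.1279  0.0361] F [ 0.3 -0.7 -2.4] q [-0.49  0.17  2.05  0.    0.92 -2.29]
  dpos [-0.0264, -0.0432, 0.2385] drot [-0.1, 12.7, -0.2]
```

View pics/side11.png

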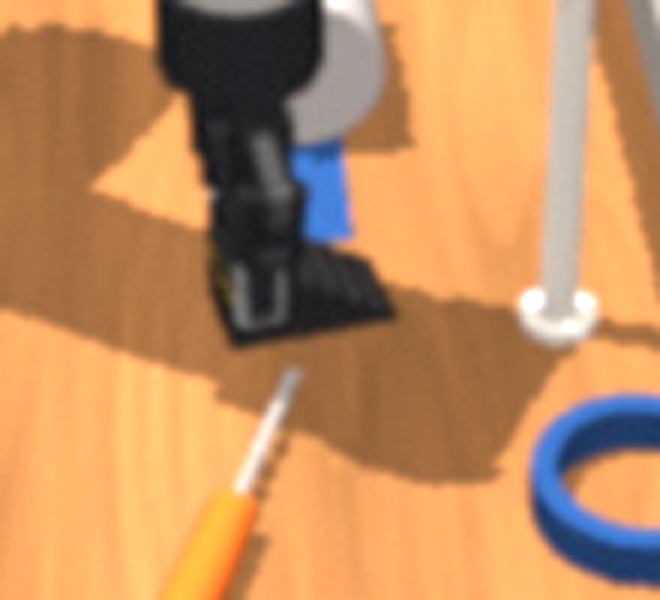

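The chock is gripped and the screwdriver is undisturbed. I'll retreat toward the robot first, then go sideways.

```bash
python3 - <<'E'
import kin
for a in ((.385,-.05,.06),(.385,.098,.05),(.385,.098,.016),(.435,.098,.016)): print(*kin.ik(*a,0,[-.3,0,2.1,.0,.9,-2],yaw=.7))
E
python3 g.py .385 -.06 .07 0 .7
```

```text
[-4.26069746e-01 -1.66174277e-01  2.30945341e+00 -6.63211770e-06
  9.98347596e-01 -2.00895321e+00] 3.191891195797325e-15
[-4.07212201e-02 -1.17797477e-01  2.28865504e+00  9.25733229e-06
  9.70768755e-01 -1.62361350e+00] 2.4810375628958603e-10
[-4.07212000e-02 -3.73645985e-02  2.29060302e+00  9.84433640e-06
  8.88387901e-01 -1.62361446e+00] 1.2066684830155938e-09
[-3.59976987e-02  8.14936727e-02  2.16919531e+00  1.00286756e-05
  8.90937306e-01 -1.61889106e+00] 3.793975271101923e-09
t 11.8 pos [ 0.4822 -0.1288  0.0377] F [ 1.1  0.4 -1.3] q [-0.49  0.17  2.05  0.    0.92 -2.29]
  dpos [-0.0787, -0.0324, 0.0893] drot [0.0, 12.6, 0.1]
```

Emit:
arm_command:
  series:
    - {"gripper": 0.03,"delta_pos": [-0.025,-0.0324,0],"delta_rot": [0,0,0]}
    - {"gripper": 0.03,"delta_pos": [-0.055,-0.0324,0.02],"delta_rot": [0,3,0]}
    - {"gripper": 0.03,"delta_pos": [-0.0787,-0.0324,0.05],"delta_rot": [0,7,0]}
    - {"gripper": 0.03,"delta_pos": [-0.0787,-0.0324,0.0893],"delta_rot": [0,12.6,0]}
    - {"gripper": 0.03,"delta_pos": [-0.0787,-0.0324,0.0893],"delta_rot": [0,12.6,0]}

```text
t: 12.3
tool_pos: [0.3824, -0.0568, 0.069]
tool_rot: [-1.569, 0.001, 0.013]
contact_force: [0.1, -0.0, -1.3]
finger_gap: 0.507
```

```bash
python3 g.py .385 .098 .05 0 .7
```

```text
t 12.3 pos [ 0.3824 -0.0568  0.069 ] F [ 0.1 -0.  -1.3] q [-0.44 -0.17  2.32  0.    1.   -2.03]
  dpos [0.0047, 0.0192, 0.1548] drot [-0.1, 0.1, -0.1]
```

Emit:
arm_command:
  series:
    - {"gripper": 0.03,"delta_pos": [0,0.005,0.035],"delta_rot": [0,0,0]}
    - {"gripper": 0.03,"delta_pos": [0,0.01,0.075],"delta_rot": [0,0,0]}
    - {"gripper": 0.03,"delta_pos": [0.002,0.015,0.115],"delta_rot": [0,0,0]}
    - {"gripper": 0.03,"delta_pos": [0.0047,0.0192,0.1548],"delta_rot": [-0.1,0.1,-0.1]}
    - {"gripper": 0.03,"delta_pos": [0.0047,0.0192,0.1548],"delta_rot": [-0.1,0.1,-0.1]}

```text
t: 12.8
tool_pos: [0.3844, 0.1013, 0.0497]
tool_rot: [-1.57, -0.0, 0.018]
contact_force: [0.1, -0.7, -0.7]
finger_gap: 0.506
```

```bash
python3 g.py .385 .098 .0155 0 .7
```

```text
t 12.8 pos [0.3844 0.1013 0.0497] F [ 0.1 -0.7 -0.7] q [-0.03 -0.1   2.29  0.    0.94 -1.62]
  dpos [0.0005, 0.0342, -0.0033] drot [-0.0, 0.4, 0.0]
```

Emit:
arm_command:
  series:
    - {"gripper": 0.03,"delta_pos": [0.0005,0.012,-0.0033],"delta_rot": [0,0.4,0]}
    - {"gripper": 0.03,"delta_pos": [0.0005,0.024,-0.0033],"delta_rot": [0,0.4,0]}
    - {"gripper": 0.03,"delta_pos": [0.0005,0.0315,-0.0033],"delta_rot": [0,0.4,0]}
    - {"gripper": 0.03,"delta_pos": [0.0005,0.0315,-0.0033],"delta_rot": [0,0.4,0]}

```text
t: 13.2
tool_pos: [0.3844, 0.0976, 0.0174]
tool_rot: [-1.57, 0.002, 0.011]
contact_force: [-0.4, 0.5, -1.0]
finger_gap: 0.505
```

```bash
python3 g.py .425 .098 .0155 0 .7;python3 - <<'E'
from plant import snapshot
import cv2
for n in("side","scene"):
    s=snapshot(n); im=s["pixels"][:,:,::-1]
    cv2.imwrite(f"pics/{n}12.png",cv2.convertScaleAbs(cv2.resize(im[140:260,150:270] if n=="side" else im[170:290,200:330],None,fx=5,fy=5,interpolation=cv2.INTER_CUBIC),alpha=1.5))
E
```

```text
t 13.2 pos [0.3844 0.0976 0.0174] F [-0.4  0.5 -1. ] q [-0.04 -0.02  2.3   0.    0.86 -1.62]
  dpos [0.0406, 0.0018, 0.0] drot [-0.0, -0.1, -0.1]
```

View pics/side12.png

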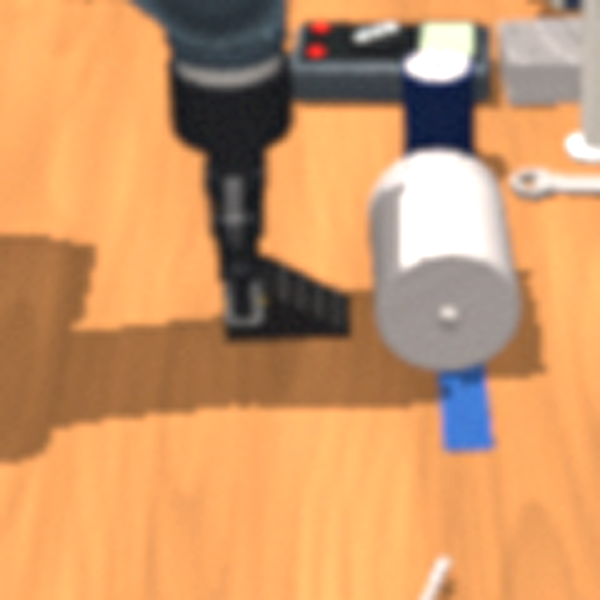

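View pics/scene12.png

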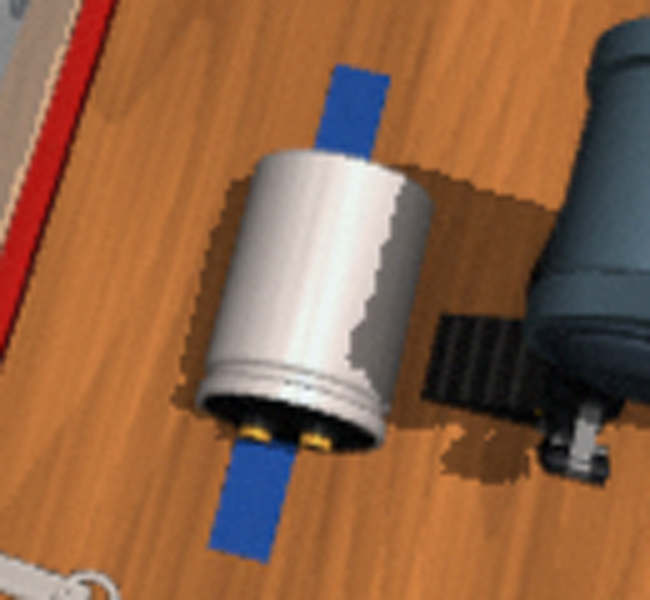

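Emit:
arm_command:
  series:
    - {"gripper": 0.03,"delta_pos": [0.012,0,0],"delta_rot": [0,0,0]}
    - {"gripper": 0.03,"delta_pos": [0.022,0.0005,0],"delta_rot": [0,0,0]}
    - {"gripper": 0.03,"delta_pos": [0.029,0.001,0],"delta_rot": [0,0,0]}
    - {"gripper": 0.03,"delta_pos": [0.033,0.0016,0],"delta_rot": [0,0,0]}
    - {"gripper": 0.03,"delta_pos": [0.036,0.0018,0],"delta_rot": [0,0,0]}

```text
t: 13.8
tool_pos: [0.4218, 0.098, 0.0166]
tool_rot: [-1.57, -0.0, 0.011]
contact_force: [-0.8, -0.4, -2.1]
finger_gap: 0.508
```

```bash
python3 g.py .4335 .098 .0155 0 .7
```

```text
t 13.8 pos [0.4218 0.098  0.0166] F [-0.8 -0.4 -2.1] q [-0.03  0.07  2.21  0.    0.86 -1.62]
  dpos [0.0117, 0.0011, -0.0002] drot [-0.0, -0.1, 0.0]
```

Emit:
arm_command:
  series:
    - {"gripper": 0.03,"delta_pos": [0.001,0.001,0],"delta_rot": [0,0,0]}
    - {"gripper": 0.03,"delta_pos": [0.002,0.0014,0],"delta_rot": [0,0,0]}
    - {"gripper": 0.03,"delta_pos": [0.003,0.0014,0],"delta_rot": [0,0,0]}
    - {"gripper": 0.03,"delta_pos": [0.004,0.0014,0],"delta_rot": [0,0,0]}
    - {"gripper": 0.03,"delta_pos": [0.005,0.0014,0],"delta_rot": [0,0,0]}

```text
t: 14.3
tool_pos: [0.4265, 0.0983, 0.0158]
tool_rot: [-1.57, 0.001, 0.011]
contact_force: [-4.7, -0.2, 8.6]
finger_gap: 0.504
```

```bash
python3 g.py .4335 .098 .0155 0 .7;python3 - <<'E'
from plant import snapshot
import cv2
for n in("side","scene"):
    s=snapshot(n); im=s["pixels"][:,:,::-1]
    cv2.imwrite(f"pics/{n}13.png",cv2.convertScaleAbs(cv2.resize(im[140:260,150:270] if n=="side" else im[170:290,200:330],None,fx=5,fy=5,interpolation=cv2.INTER_CUBIC),alpha=1.5))
E
```

```text
t 14.3 pos [0.4265 0.0983 0.0158] F [-4.7 -0.2  8.6] q [-0.03  0.09  2.2   0.    0.86 -1.62]
  dpos [0.007, 0.0002, -0.0004] drot [-0.0, -0.1, -0.1]
```

View pics/side13.png

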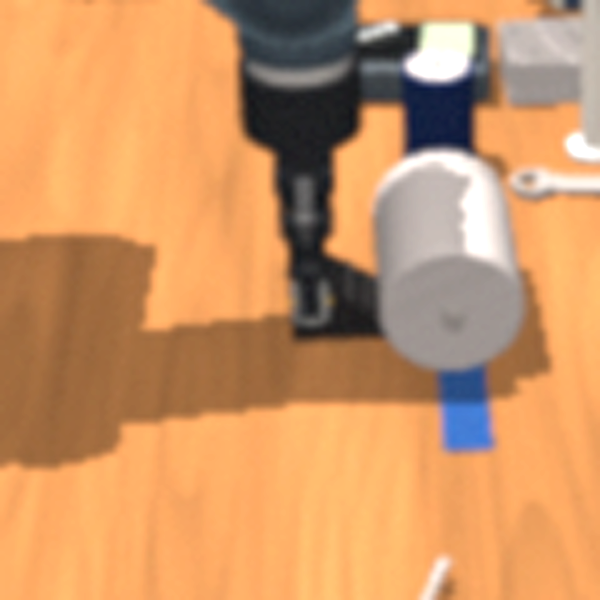

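View pics/scene13.png

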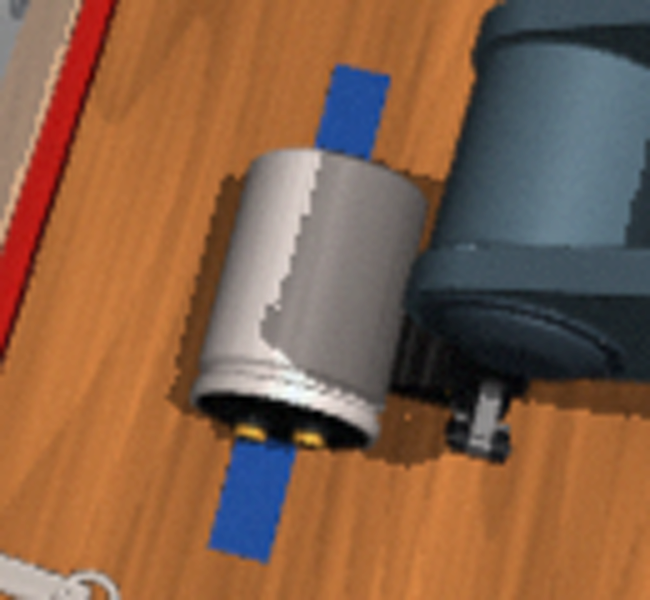

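Contact is made and the capacitor is nudging onto the tape. I'll continue slowly.

Emit:
arm_command:
  series:
    - {"gripper": 0.03,"delta_pos": [0.001,0.0002,0],"delta_rot": [0,0,0]}
    - {"gripper": 0.03,"delta_pos": [0.002,0.0002,0],"delta_rot": [0,0,0]}
    - {"gripper": 0.03,"delta_pos": [0.003,0.0002,0],"delta_rot": [0,0,0]}
    - {"gripper": 0.03,"delta_pos": [0.0038,0.0002,0],"delta_rot": [0,0,0]}
    - {"gripper": 0.03,"delta_pos": [0.0045,0.0002,0],"delta_rot": [0,0,0]}

```text
t: 14.9
tool_pos: [0.431, 0.0984, 0.0158]
tool_rot: [-1.57, 0.002, 0.011]
contact_force: [-3.6, 0.4, 6.8]
finger_gap: 0.508
```

Emit:
arm_command:
  series:
    - {"gripper": 0.03,"delta_pos": [0.0006,0.0003,0],"delta_rot": [0,0,0]}
    - {"gripper": 0.03,"delta_pos": [0.001,0.0003,0],"delta_rot": [0,0,0]}
    - {"gripper": 0.03,"delta_pos": [0.0014,0.0003,0],"delta_rot": [0,0,0]}
    - {"gripper": 0.03,"delta_pos": [0.0016,0.0003,0],"delta_rot": [0,0,0]}
    - {"gripper": 0.03,"delta_pos": [0.0018,0.0003,0],"delta_rot": [0,0,0]}

```text
t: 15.4
tool_pos: [0.4327, 0.0985, 0.0158]
tool_rot: [-1.57, 0.003, 0.012]
contact_force: [-3.6, -0.4, 6.7]
finger_gap: 0.505
```

```bash
python3 g.py .4335 .098 .0155 0 .7;python3 - <<'E'
from plant import snapshot
import cv2
for n in("side","scene"):
    s=snapshot(n); im=s["pixels"][:,:,::-1]
    cv2.imwrite(f"pics/{n}14.png",cv2.convertScaleAbs(cv2.resize(im[160:240,180:260] if n=="side" else im[170:290,200:330],None,fx=7 if n=="side" else 5,fy=7 if n=="side" else 5,interpolation=cv2.INTER_CUBIC),alpha=2))
E
```

```text
t 15.4 pos [0.4327 0.0985 0.0158] F [-3.6 -0.4  6.7] q [-0.03  0.1   2.18  0.    0.86 -1.62]
  dpos [0.0008, 0.0003, -0.0005] drot [-0.1, -0.0, -0.2]
```

View pics/side14.png

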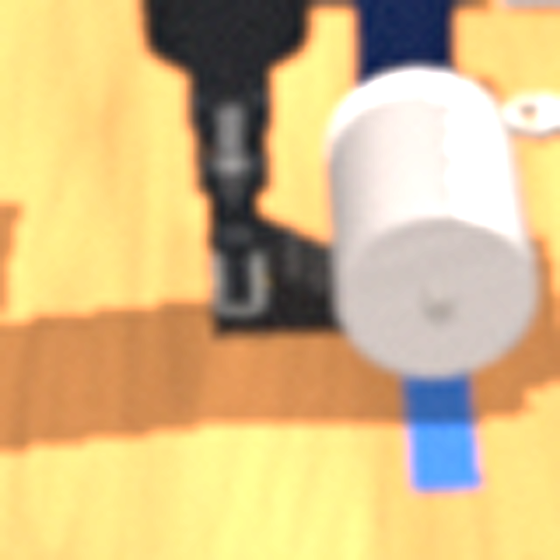

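View pics/scene14.png

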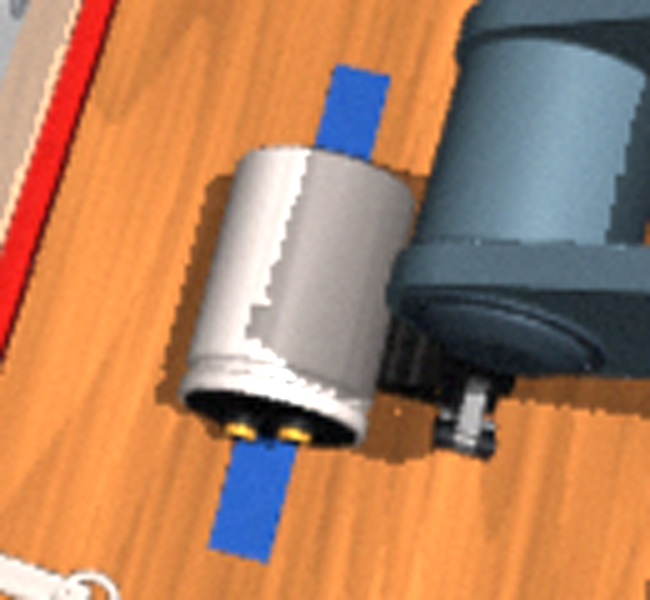

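Run:
```python
from h import *
A=lambda u:("scene",crop(u,(200,170),5)); S=lambda u:("side",crop(u,(180,160),7))
o=[A((414,190)),A((362,440)),A((182,395)),A((190,355)),A((210,265)),A((238,165)),A((285,147)),A((340,152)),A((390,170)),A((330,446)),
S((327,150)),S((335,220)),S((345,320)),S((380,365)),S((432,378)),S((500,350)),S((538,285)),S((515,170)),S((350,95))]
p,r=fitcan(o,[.52,.1,0]); print(p.round(4),r.round(1).tolist())
```

```text
[0.5196 0.0979 0.0188] [0.2, 0.5, 1.0, 0.7, -0.0, 0.3, 1.0, 0.3, 0.1, 0.1, 0.5, 1.0, 0.7, -0.5, -0.7, 0.2, 0.0, 0.7, 0.4]
```

The capacitor fits at x 0.5196, against 0.5194 for the tape centre. Releasing.

Emit:
arm_command:
  series:
    - {"gripper": 0.03,"delta_pos": [0,0,0],"delta_rot": [0,0,0]}
    - {"gripper": 0.058,"delta_pos": [0,0,0],"delta_rot": [0,0,0]}
    - {"gripper": 0.062,"delta_pos": [0,0,0],"delta_rot": [0,0,0]}
    - {"gripper": 0.062,"delta_pos": [0,0,0],"delta_rot": [0,0,0]}
    - {"gripper": 0.062,"delta_pos": [0,0,0],"delta_rot": [0,0,0]}

```text
t: 16.0
tool_pos: [0.4327, 0.0985, 0.0157]
tool_rot: [-1.57, 0.002, 0.011]
contact_force: [0.2, 0.4, -0.3]
finger_gap: 0.729
```

Emit:
arm_command:
  series:
    - {"gripper": 0.062,"delta_pos": [0,-0.01,0],"delta_rot": [0,0,0]}
    - {"gripper": 0.062,"delta_pos": [0,-0.03,0],"delta_rot": [0,0,0]}
    - {"gripper": 0.062,"delta_pos": [0,-0.06,0],"delta_rot": [0,0,0]}
    - {"gripper": 0.062,"delta_pos": [0,-0.1,0],"delta_rot": [0,0,0]}
    - {"gripper": 0.062,"delta_pos": [-0.01,-0.14,0],"delta_rot": [0,0,0]}

```text
t: 16.5
tool_pos: [0.4234, 0.0982, 0.158]
tool_rot: [-1.57, 0.002, 0.011]
contact_force: [0.3, -0.4, 0.4]
finger_gap: 0.727
```

Run:
```python
from plant import snapshot
import cv2
for n in("side","wrist"):
    s=snapshot(n); im=s["pixels"][:,:,::-1]
    cv2.imwrite(f"pics/{n}15.png",cv2.convertScaleAbs(cv2.resize(im[140:260,150:270],None,fx=5,fy=5,interpolation=cv2.INTER_CUBIC),alpha=1.5) if n=="side" else im)
```

```text
(no output)
```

View pics/side15.png

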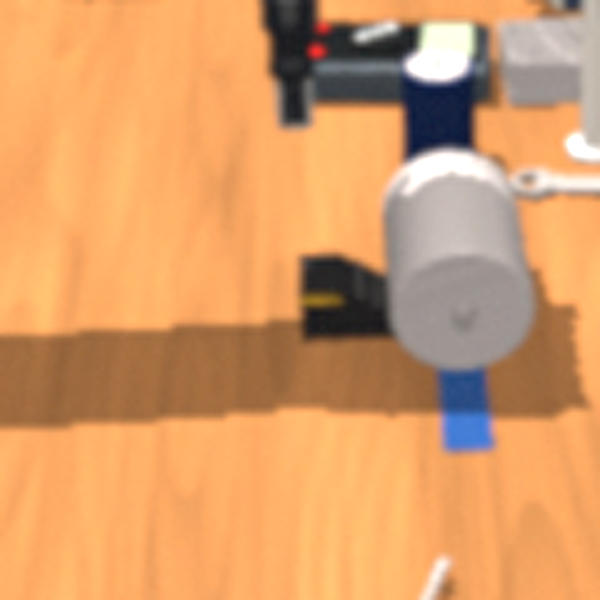

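View pics/wrist15.png

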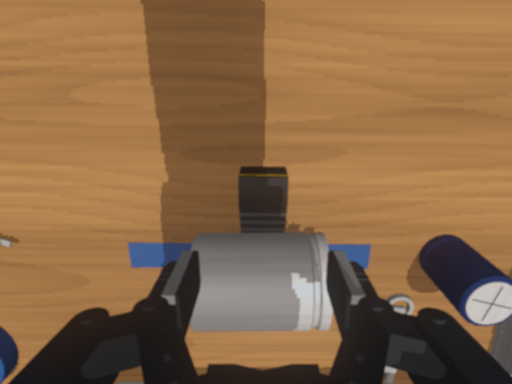

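The chock sits under the capacitor's middle. I'll move the arm aside for a clear scene view.

Emit:
arm_command:
  series:
    - {"gripper": 0.062,"delta_pos": [0,-0.02,-0.04],"delta_rot": [0,0,0]}
    - {"gripper": 0.062,"delta_pos": [0,-0.04,-0.085],"delta_rot": [0,0,0]}
    - {"gripper": 0.062,"delta_pos": [0,-0.05,-0.13],"delta_rot": [0,0,0]}
    - {"gripper": 0.062,"delta_pos": [0,-0.05,-0.175],"delta_rot": [0,0,0]}
    - {"gripper": 0.062,"delta_pos": [0,-0.05,-0.22],"delta_rot": [0,0,0]}

```text
t: 17.1
tool_pos: [0.4284, -0.1235, 0.2129]
tool_rot: [-1.571, -0.012, 0.012]
contact_force: [1.2, 0.6, 0.4]
finger_gap: 0.728
```

Run:
```python
from plant import snapshot
import cv2
for n in("side","scene"):
    s=snapshot(n); im=s["pixels"][:,:,::-1]; cv2.imwrite(f"pics/{n}16r.png",im)
    cv2.imwrite(f"pics/{n}16.png",cv2.convertScaleAbs(cv2.resize(im[160:240,190:270] if n=="side" else im[180:270,210:310],None,fx=7,fy=7 if n=="side" else 6.5,interpolation=cv2.INTER_CUBIC) if n=="side" else cv2.resize(im[180:265,210:310],None,fx=7,fy=7,interpolation=cv2.INTER_CUBIC),alpha=1.7))
```

```text
(no output)
```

View pics/side16.png

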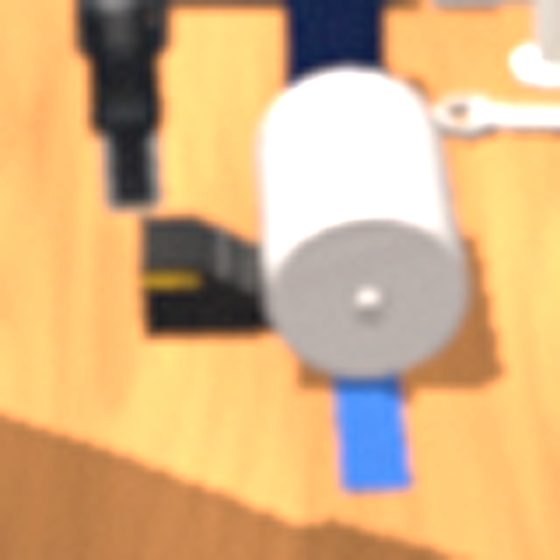

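View pics/scene16.png

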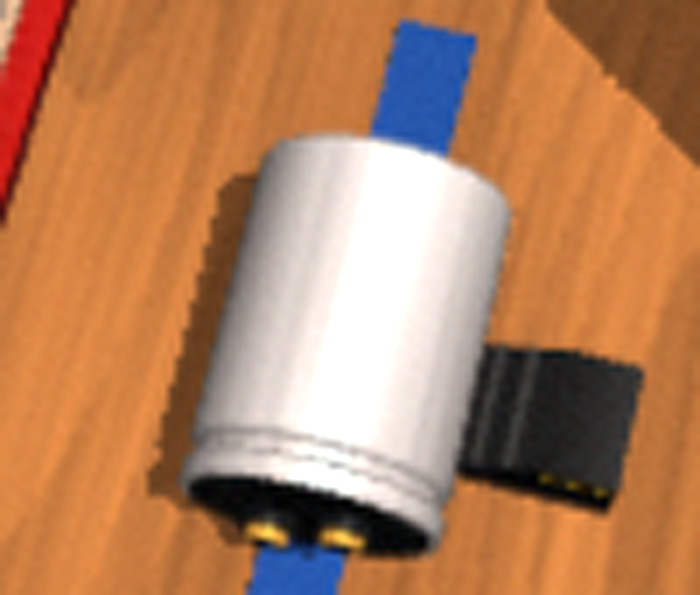

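View pics/scene16r.png

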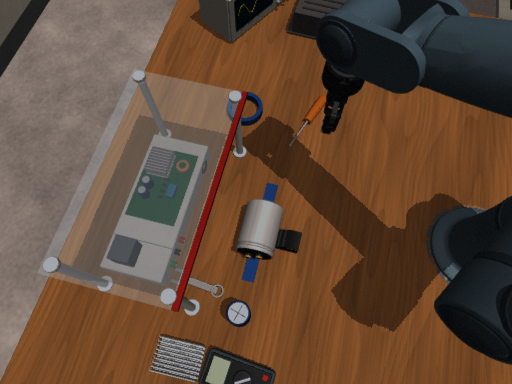

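Run:
```python
from h import *
A=lambda u:("scene",crop(u,(210,180),7)); S=lambda u:("side",crop(u,(190,160),7))
o=[A((511,215)),A((490,330)),A((462,460)),A((437,545)),A((395,556)),A((183,490)),A((205,400)),A((240,240)),A((265,155)),A((320,135)),A((400,140)),A((480,172)),
S((258,150)),S((265,220)),S((272,310)),S((305,355)),S((365,379)),S((430,355)),S((468,285)),S((445,150)),S((345,66)),S((280,95))]
p,r=fitcan(o,[.52,.1,0]); print("can",p.round(4),r.round(1).tolist())
h=.022
q=[([-.018,-h,.038],*A((643,370))),([-.018,h,.038],*A((620,490))),([-.018,h,0],*A((608,512))),([-.018,-h,0],*S((150,332))),([-.018,h,.038],*S((145,218))),([.008,h,.038],*S((195,218)))]
c,r=fit(q,[.44,.1,0]); print("chock",c.round(4),r.round(1).tolist())
d=p[:2]-c[:2]; print("axis ahead",d@[np.cos(c[2]),np.sin(c[2])])
a=cv2.imread("pics/scene0.png").astype(int);b=cv2.imread("pics/scene16r.png").astype(int)
for n,(y0,y1,x0,x1) in dict(roll=(88,125,222,265),wrench=(272,300,180,225),elec=(298,328,222,254),hs=(335,384,148,205),mm=(345,384,200,280)).items(): print(n,np.median(abs(a-b)[y0:y1,x0:x1]),np.percentile(abs(a-b)[y0:y1,x0:x1],99))
```

```text
can [0.52   0.0982 0.0213] [0.3, -0.3, -0.4, 0.5, 0.0, 0.3, 1.1, 0.1, 0.5, 0.8, 0.0, 0.2, 0.6, 0.8, 0.6, 0.3, -0.9, -0.4, 0.2, 0.3, 0.2, 0.3]
chock [0.4389 0.0998 0.0251] [[-0.1, -0.8], [-0.2, -0.3], [-0.2, 0.0], [-0.7, -0.2], [-0.7, -1.4], [0.2, -1.7]]
axis ahead 0.08098653629425555
roll 7.0 15.0
wrench 8.0 13.0
elec 8.0 15.0
hs 8.0 14.0
mm 5.0 14.0
```

```bash
python3 -c "
from plant import bot
print(bot.finish_job())"
```

```text
the job is handed in; nothing more can be done
None
```

The capacitor is on the tape and chocked on the robot's side, and the job is handed in. It took about 17 s of robot time.

- **Rolling:** I drew the closed fingertips across the capacitor's top in three strokes to bring it out from under the guard. It coasted 8 mm past the tape centre, towards the robot. The wedge pushed it back when I slid it in.
- **Capacitor position:** The last camera fit puts the axis at x 0.520 m, against 0.519 m for the tape centre. It lies within about 1° of the tape direction.
- **Chock:** I gripped the wedge high, to clear the screwdriver tip, and set it flat on the bench. The axis is 81.0 mm ahead of its grip point, which matches full contact, and it sits within about 2 mm of the capacitor's mid-length.
- **Bystanders and guard:** Before/after pictures show no change in the tape roll, spanner, upright capacitor, heat sink or multimeter. The arm was nowhere seen touching the rig. I checked the screwdriver by eye only, and it looked unmoved.
- **Forces:** The highest wrist force I read was about 12 N, and the arm was clear of everything at hand-in.

No final check failed. My pose measurements are good to about 2 mm.

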